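# Load a spring scale with setting rings down to its mark

### The job

Load the spring scale: push the loose setting rings over its upright arbour, one ring at a time and each pressed fully home on the seat or on the ring beneath it, until the pan, left to itself, has sunk so far that its pointer stands between the two long lines on the plate. The rings are a stiff push fit, so press firmly with 10 to 15 N but never load the scale with more than about 20 N by hand. Leave the rings that are not needed off the scale, and leave the drilled block where it is.

Things in the scene. Friction and masses are not known exactly. Their poses are not given: they have to be found in the camera images.
- spring_scale: fixed spring scale: grey foot plate 150 x 120 x 10 mm; origin at the bench top on the arbour's axis; +x points to the upright white plate (80 mm wide, 67 mm behind the axis, top 142 mm above the bench) with the two long lines. The round pan (84 mm) moves straight up and down on a soft spring over a rubber stop collar
- seat (a point): top centre of the flat seat (44 mm disc, 8 mm above the pan), 93 mm above the bench when joint pan is 0; moves with the pan, axes as the scale's. From it rises the arbour: 16 mm rod 49 mm tall plus a 6 mm cone nose, 7 mm wide at its tip. Sprung ball pairs on its +y and -y sides, 9, 25 and 41 mm up, grip the rings. Home rings have their undersides about 0, 16 and 32 mm above the seat
- pan (a joint): sink of the pan, m, positive down; 0 = top; unloaded it stands at 0.001 to 0.012. Spring 62.5 N/m: one ring sinks it about 6 mm. The long lines mark 0.018 and 0.026: two or three rings are needed. Pressing a ring on takes the pan down to the stop collar, clamped somewhere between 0.027 and 0.051 (not measured); only against it can the ring be pushed past the balls (about 6 to 12 N)
- overload_buffer (a joint): compression of the stiff buffer under the whole scale head, m, 8000 N/m, positive down: near 0 at rest, 0.001 more for every 8 N pressed on the scale; past 0.0026 (about 20 N by hand) the scale is overloaded
- ring_1: plain steel-grey setting ring: outside diameter 52 mm, bore 20 mm, 16 mm thick, light, about 40 g (a little more or less), lying flat on the 1.6 mm bench mat; origin at the centre of its underside, z up along the bore
- ring_2: plain steel-grey setting ring: outside diameter 52 mm, bore 20 mm, 16 mm thick, light, about 40 g (a little more or less), lying flat on the 1.6 mm bench mat; origin at the centre of its underside, z up along the bore
- ring_3: plain steel-grey setting ring: outside diameter 52 mm, bore 20 mm, 16 mm thick, light, about 40 g (a little more or less), lying flat on the 1.6 mm bench mat; origin at the centre of its underside, z up along the bore
- test_block: bystander: steel-grey ground block with holes, 40 x 50 x 25 mm; origin at the centre of its underside

How it is judged (in metres and radians):
On the way, in this order (a step that is already met when the one before it is completed fails the run):
1. one ring is pressed home on the seat, the others are still off the scale (((horizontal distance between ring_1 and seat below 0.004 m and z of ring_1 in the frame of seat between -0.002 and 0.002 m) or (horizontal distance between ring_2 and seat below 0.004 m and z of ring_2 in the frame of seat between -0.002 and 0.002 m) or (horizontal distance between ring_3 and seat below 0.004 m and z of ring_3 in the frame of seat between -0.002 and 0.002 m)) and ((horizontal distance between ring_1 and seat below 0.004 m and z of ring_1 in the frame of seat between -0.002 and 0.002 m) or horizontal distance between ring_1 and seat above 0.085 m) and ((horizontal distance between ring_2 and seat below 0.004 m and z of ring_2 in the frame of seat between -0.002 and 0.002 m) or horizontal distance between ring_2 and seat above 0.085 m) and ((horizontal distance between ring_3 and seat below 0.004 m and z of ring_3 in the frame of seat between -0.002 and 0.002 m) or horizontal distance between ring_3 and seat above 0.085 m)), for 0.2 s.
2. a second ring is pressed home on the first, the others are off the scale (((horizontal distance between ring_1 and seat below 0.004 m and z of ring_1 in the frame of seat between -0.002 and 0.002 m) or (horizontal distance between ring_2 and seat below 0.004 m and z of ring_2 in the frame of seat between -0.002 and 0.002 m) or (horizontal distance between ring_3 and seat below 0.004 m and z of ring_3 in the frame of seat between -0.002 and 0.002 m)) and ((horizontal distance between ring_1 and seat below 0.004 m and z of ring_1 in the frame of seat between 0.0135 and 0.0185 m) or (horizontal distance between ring_2 and seat below 0.004 m and z of ring_2 in the frame of seat between 0.0135 and 0.0185 m) or (horizontal distance between ring_3 and seat below 0.004 m and z of ring_3 in the frame of seat between 0.0135 and 0.0185 m)) and ((horizontal distance between ring_1 and seat below 0.004 m and z of ring_1 in the frame of seat between -0.002 and 0.002 m) or (horizontal distance between ring_1 and seat below 0.004 m and z of ring_1 in the frame of seat between 0.0135 and 0.0185 m) or horizontal distance between ring_1 and seat above 0.085 m) and ((horizontal distance between ring_2 and seat below 0.004 m and z of ring_2 in the frame of seat between -0.002 and 0.002 m) or (horizontal distance between ring_2 and seat below 0.004 m and z of ring_2 in the frame of seat between 0.0135 and 0.0185 m) or horizontal distance between ring_2 and seat above 0.085 m) and ((horizontal distance between ring_3 and seat below 0.004 m and z of ring_3 in the frame of seat between -0.002 and 0.002 m) or (horizontal distance between ring_3 and seat below 0.004 m and z of ring_3 in the frame of seat between 0.0135 and 0.0185 m) or horizontal distance between ring_3 and seat above 0.085 m)), for 0.2 s.
At the end, for the whole second after the job is handed in: The pan is at rest, sunk between 18 and 26 mm (pointer between the two long lines); two or three rings are on the arbour within 4 mm of its axis, their undersides 0, 16 and (if three) 32 mm above the seat within 2 to 3 mm; every other ring lies more than 85 mm from the arbour's axis (value of joint pan between 0.018 and 0.026 m and velocity of joint pan between -0.01 and 0.01 m/s and ((horizontal distance between ring_1 and seat below 0.004 m and z of ring_1 in the frame of seat between -0.002 and 0.002 m) or (horizontal distance between ring_2 and seat below 0.004 m and z of ring_2 in the frame of seat between -0.002 and 0.002 m) or (horizontal distance between ring_3 and seat below 0.004 m and z of ring_3 in the frame of seat between -0.002 and 0.002 m)) and ((horizontal distance between ring_1 and seat below 0.004 m and z of ring_1 in the frame of seat between 0.0135 and 0.0185 m) or (horizontal distance between ring_2 and seat below 0.004 m and z of ring_2 in the frame of seat between 0.0135 and 0.0185 m) or (horizontal distance between ring_3 and seat below 0.004 m and z of ring_3 in the frame of seat between 0.0135 and 0.0185 m)) and ((horizontal distance between ring_1 and seat below 0.004 m and z of ring_1 in the frame of seat between -0.002 and 0.002 m) or (horizontal distance between ring_1 and seat below 0.004 m and z of ring_1 in the frame of seat between 0.0135 and 0.0185 m) or (horizontal distance between ring_1 and seat below 0.004 m and z of ring_1 in the frame of seat between 0.029 and 0.035 m) or horizontal distance between ring_1 and seat above 0.085 m) and ((horizontal distance between ring_2 and seat below 0.004 m and z of ring_2 in the frame of seat between -0.002 and 0.002 m) or (horizontal distance between ring_2 and seat below 0.004 m and z of ring_2 in the frame of seat between 0.0135 and 0.0185 m) or (horizontal distance between ring_2 and seat below 0.004 m and z of ring_2 in the frame of seat between 0.029 and 0.035 m) or horizontal distance between ring_2 and seat above 0.085 m) and ((horizontal distance between ring_3 and seat below 0.004 m and z of ring_3 in the frame of seat between -0.002 and 0.002 m) or (horizontal distance between ring_3 and seat below 0.004 m and z of ring_3 in the frame of seat between 0.0135 and 0.0185 m) or (horizontal distance between ring_3 and seat below 0.004 m and z of ring_3 in the frame of seat between 0.029 and 0.035 m) or horizontal distance between ring_3 and seat above 0.085 m)); the robot touches nothing.
It fails at once if the scale is overloaded: more than about 20 N pressed on it (overload buffer past 2.6 mm) (value of joint overload_buffer above 0.0026 m).
It fails at once if the test block is moved by more than 20 mm (distance of test_block from where it was at the start of the episode above 0.02 m).
It also fails if it takes over 72 s, if anything falls off the work surface, if the arm or the gripper's body presses on something with over 40 N, if the wrist force passes 120 N, or if a joint passes its speed limit or range.

### The arm

A 6-joint arm with a two-finger parallel gripper is mounted at the origin on a cart in front of the work surface, level with it; the furniture and walls round the work are solid. World frame = base frame: x ahead of the robot, y to its left, z up, the work surface at z = 0. Lengths are in m, angles in degrees, forces in N, time in s.
With the tool pointing down it reaches from about 0.25 to 0.725 m from the base axis. Payload 9.7 kg.
Tool frame: the origin (TCP) lies midway between the tips of the shut fingers; the grasp point (between the pads) lies 19 mm behind it; z points along the fingers, x is the direction in which the jaws open and shut, and the axes are right-handed (so a half turn about z gives the same grasp; the last joint's range is limited). The gripper opens to 85 mm and grips with 20 to 120 N. Pads are 22 mm wide; open, the fingers measure 114 mm over their backs; the gripper's body (76 mm by 85 mm) begins 54 mm behind the grasp point. The pads swing forward as they close: fully open they stand 13 mm farther back than shut.
Start: joints at [-65.546, 4.979, 10.078, 95.1, 0, 90], TCP at [0.228, -0.501, 0.231] pointing down, gripper open.
Joint ranges: [-179.16, 179.16], [-48.56, 103.87], [-65.8, 70.77], [-126.05, 130.52], [-82.76, 87.17], [-180, 180]. Speed limits (degrees/s): [127.2, 127.2, 147.25, 180, 180, 180].

### API

Orientations are given as [roll, pitch, yaw] about the fixed x, y, z axes, in that order (R = Rz(yaw) Ry(pitch) Rx(roll)).
In Python, from workcell import bot, optics gives the robot as it stands.
- The arm moves only by the shell command python3 -m creep 'ROWS' [FORCE]. ROWS is JSON, a list of rows, each a list of 7 numbers: the shift along the tool's x, y, z in m, then the turn, a rotation vector about the tool's x, y, z in rad, then the opening, from 0 (shut) to 1 (fully open). A call has 1 to 8 rows; each row is the pose to reach, as a shift and turn from the pose commanded when the call began, along the tool's axes at that moment; what a row does not reach only later rows make up. A row lasts 1/10 s, in which the tool goes at most 50 mm and 8.59 degrees, less where a joint would pass 70% of its speed; a pose out of reach is approached as far as the arm can. A call with a gripper value outside its range is refused whole. The fingers move at their own pace and stop on an object; FORCE is the grip in N (left out, the last holds). Time passes only in rows, so rows that repeat a pose let the fingers close. It gives the time, the measured TCP pose, the force and the opening at its end, in the units of the state.
- bot.get_obs(): the state, without advancing time (a new reading comes with each control period).
- optics.camera(name): name is "side" or "top"; returns the picture (400x640x3 uint8, red, green, blue); there is no depth.
- optics.camera_params(name): a dict with "camera_matrix" (3x3 intrinsics, pixels), "R" (3x3) and "t" (3): a world point X has camera coordinates R X + t. Camera axes: x right, y down, z forward; pixel columns grow to the right and rows downward; lengths in m; the calibration is good to about 2 mm. A picture is of the moment at which its call begins. camera_params takes no time and is no camera call.
- bot.job_done(): hands the job in, once; it reports no verdict.
The state is a dict: "time": time; "q": joint angles; "qd": joint speeds; "joint_efforts": joint torques, N m; "ee_pos": TCP position; "tcp_rot": TCP orientation; "wrist_force": force on the tool from outside, world axes, zero at the start; "torque": the same for the moment, N m; "opening": finger opening in m.
Only numpy, scipy, OpenCV 4.12 (cv2) and the standard library are available. Lean on these libraries where they do the work, as an engineer would, in place of code of your own. Each camera call takes 0.05 s, during which the arm holds its last target.

## Working session

There is one attempt and no reset: what is moved stays moved. The work goes in short steps, Python scripts to look and compute and a shell command to move; the robot and the scene stay as the last step left them, time stands still between calls to the robot, and variables do not carry over. Pictures are saved under pics/ and viewed, and the job is handed in when it is done.

```bash
ls; mkdir -p pics
python3 - <<'E'
from workcell import bot, optics
import cv2
for n in("side","top"):
    im=optics.camera(n); cv2.imwrite(f"pics/{n}0.png",im[:,:,::-1]); p=optics.camera_params(n)
    R=p["R"];t=p["t"];print(n,p["camera_matrix"],-R.T@t,R[2])
o=bot.get_obs();print(o)
E
```

```text
pics
side [[395.42027231   0.         314.04819827]
 [  0.         395.42027231 198.40634741]
 [  0.           0.           1.        ]] [0.38020389 0.8223749  0.60712309] [ 0.11867622 -0.79571919 -0.59392502]
top [[431.43936176   0.         319.83936276]
 [  0.         431.43936176 201.80226512]
 [  0.           0.           1.        ]] [0.38328676 0.15781563 0.94355382] [ 0.11738138 -0.01475805 -0.99297725]
{'time': 0.1, 'q': array([-6.55454967e+01,  5.01056886e+00,  1.00385447e+01,  9.50997884e+01,
        6.96143731e-04,  8.99993959e+01]), 'qd': array([ 0.0440991 , -0.11351235,  0.10269863,  0.13069764, -0.04672031,
       -0.03495077]), 'joint_efforts': array([ 7.36964430e-04, -5.21561122e+01,  4.65654802e+01,  1.60639803e-02,
        8.70744475e-05, -1.10137495e-05]), 'ee_pos': array([ 0.22760128, -0.50046983,  0.2306248 ]), 'tcp_rot': array([-1.79999303e+02,  7.18125622e-02, -6.55448926e+01]), 'wrist_force': array([ 0.00058707,  0.43817045, -0.39725499]), 'torque': array([0.03569095, 0.04647055, 0.0469698 ]), 'opening': 0.08538265518396133}
```

View pics/side0.png

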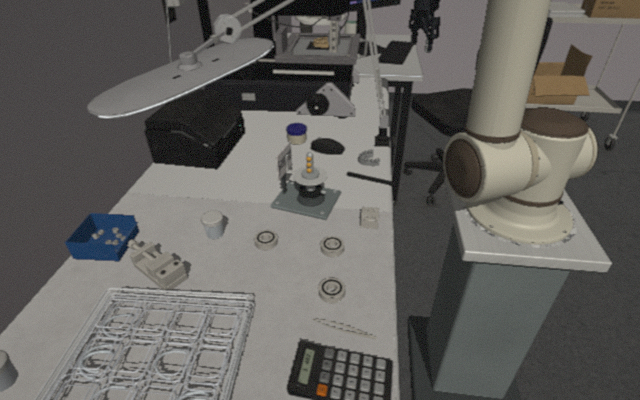

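View pics/top0.png

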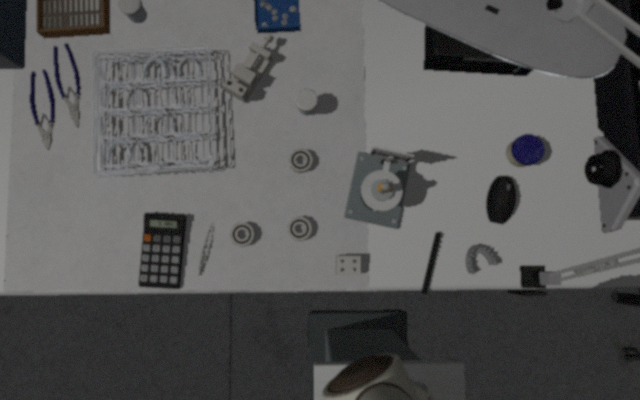

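```bash
cat > h.py <<'E'
from workcell import bot, optics
import cv2, numpy as np
def crop(im,r,name,s=5):
    x0,y0,x1,y1=r
    cv2.imwrite("pics/"+name,cv2.resize(im[y0:y1,x0:x1,::-1],None,fx=s,fy=s,interpolation=cv2.INTER_CUBIC))
def ray(cam,u,v):
    p=optics.camera_params(cam);K=p["camera_matrix"];R=p["R"];t=p["t"]
    d=R.T@np.linalg.inv(K)@np.array([u,v,1.]);return -R.T@t,d
def onz(cam,u,v,z):
    c,d=ray(cam,u,v);return c+d*(z-c[2])/d[2]
def proj(cam,X):
    p=optics.camera_params(cam);x=p["camera_matrix"]@(p["R"]@np.asarray(X,float)+p["t"]);return x[:2]/x[2]
def tri(u1,u2):
    c1,d1=ray("side",*u1);c2,d2=ray("top",*u2)
    A=np.stack([d1,-d2],1);s=np.linalg.lstsq(A,c2-c1,rcond=None)[0]
    a=c1+d1*s[0];b=c2+d2*s[1];return (a+b)/2,np.linalg.norm(a-b)
E
python3 - <<'E'
from h import *
a=cv2.imread("pics/top0.png")[:,:,::-1];b=cv2.imread("pics/side0.png")[:,:,::-1]
crop(a,(220,140,420,280),"topc.png",4);crop(b,(190,140,390,310),"sidec.png",3.5)
crop(b,(260,140,350,220),"sides.png",7)
crop(a,(340,140,420,235),"tops.png",6)
E
```

```text
(no output)
```

View pics/topc.png

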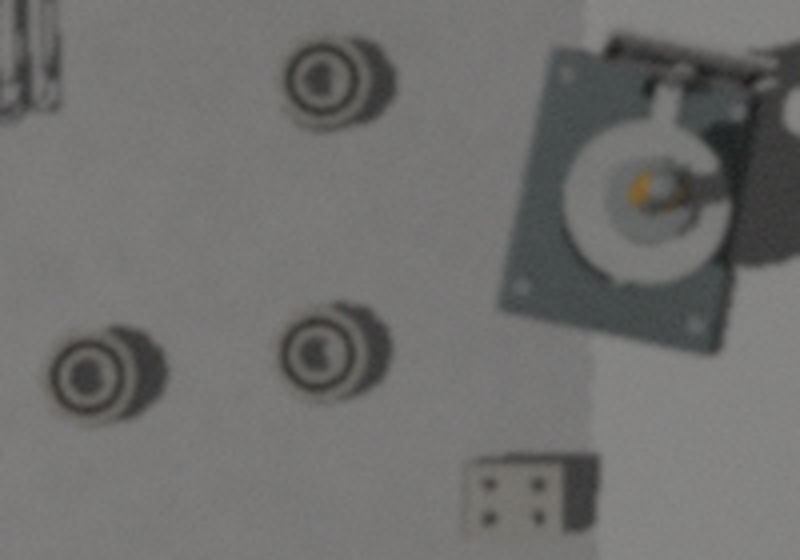

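View pics/sides.png

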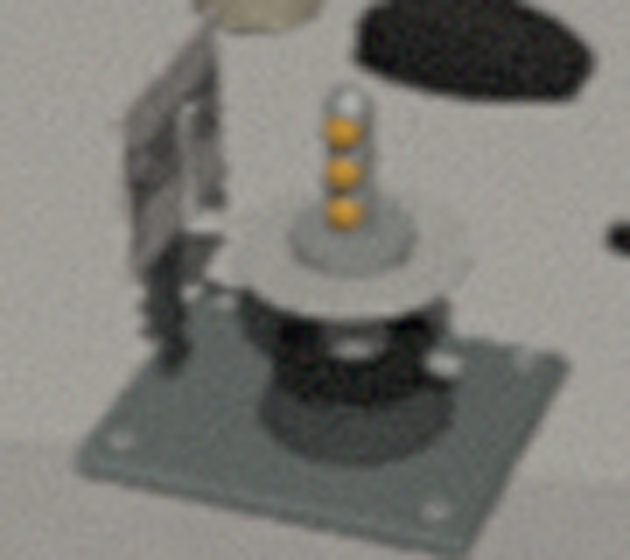

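View pics/tops.png

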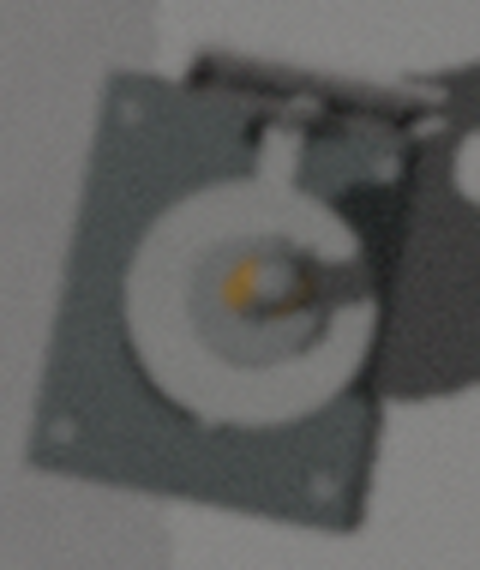

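View pics/sidec.png

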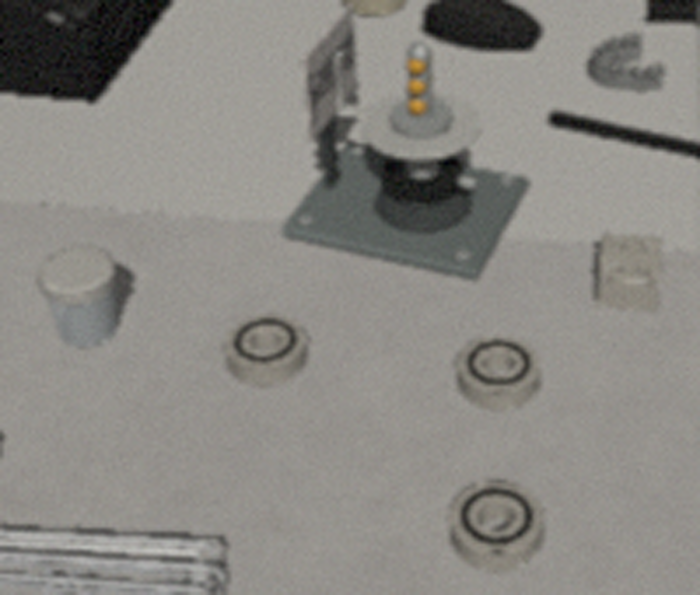

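Run:
```python
from h import *
a=cv2.imread("pics/top0.png");b=cv2.imread("pics/side0.png")
np.set_printoptions(precision=4,suppress=True)
def dark(im,cam,u,v,rx,ry):
    g=cv2.GaussianBlur(cv2.cvtColor(im,6),(0,0),0.6).astype(float)[v-ry:v+ry+1,u-rx:u+rx+1]
    # fit ellipse to dark annulus, weighted by darkness: use pixels below thr
    thr=np.percentile(g,50)-0.35*(np.percentile(g,50)-g.min())
    ys,xs=np.where(g<thr);return xs.mean()+u-rx,ys.mean()+v-ry,len(xs)
for t,s in(((300,160),(266,237)),((300,228),(332,243)),((242,234),(332,287))):
    d1=dark(a,"top",*t,7,7);d2=dark(b,"side",*s,11,7)
    print(d1,d2,onz("top",*d1[:2],.0176),onz("side",*d2[:2],.0176))
print("tip",tri((310,154),(386.75,187.5)))
print("seat/pan top", [onz("top",383.25,190.25,z) for z in(.081,.093)], onz("top",382,190.25,.08))
# sides: seat ellipse centre (353,237), pan (350,250)
print("seat side",onz("side",260+353/7,140+234/7,.088),onz("side",260+353/7,140+234/7,.08))
for c in((110,75),(413,150),(355,530),(30,462)):
    print(onz("top",340+c[0]/6,140+c[1]/6,.01))
```

```text
(np.float64(299.6029411764706), np.float64(160.05882352941177), 68) (np.float64(265.72222222222223), np.float64(236.98888888888888), 90) [0.585  0.1874 0.0176] [0.5851 0.188  0.0176]
(np.float64(299.82608695652175), np.float64(227.7391304347826), 69) (np.float64(331.83673469387753), np.float64(243.4591836734694), 98) [0.4371 0.1875 0.0176] [0.4372 0.1913 0.0176]
(np.float64(241.91780821917808), np.float64(233.86301369863014), 73) (np.float64(331.31067961165047), np.float64(287.18446601941747), 103) [0.4251 0.3113 0.0176] [0.4258 0.3135 0.0176]
tip (array([0.5063, 0.0189, 0.137 ]), np.float64(0.002811485152146766))
seat/pan top [array([0.5077, 0.0164, 0.081 ]), array([0.506 , 0.0184, 0.093 ])] [0.5079 0.0188 0.08  ]
seat side [0.5065 0.0272 0.088 ] [0.5084 0.0149 0.08  ]
[0.6027 0.0577 0.01  ]
[ 0.5738 -0.0534  0.01  ]
[ 0.4343 -0.0275  0.01  ]
[0.4599 0.0896 0.01  ]
```

Run:
```python
from h import *
np.set_printoptions(precision=4,suppress=True)
a=cv2.imread("pics/top0.png");b=cv2.imread("pics/side0.png")
# sub-pixel: gold balls in both views
for n,im,r in(("top",a,(370,175,395,200)),("side",b,(295,145,325,180))):
    h=cv2.cvtColor(cv2.resize(im[r[1]:r[3],r[0]:r[2]],None,fx=8,fy=8,interpolation=cv2.INTER_CUBIC),40)
    m=((h[...,1]>110)&(h[...,0]>8)&(h[...,0]<30)).astype(np.uint8)
    k,l,st,c=cv2.connectedComponentsWithStats(m)
    for i in range(1,k):
        if st[i,4]>40:print(n,st[i,4],c[i]/8-.5+.06+np.array(r[:2]))
# pan outline in top
r=(350,155,415,220);g=cv2.resize(cv2.cvtColor(a[r[1]:r[3],r[0]:r[2]],6),None,fx=8,fy=8,interpolation=cv2.INTER_CUBIC)
g=cv2.GaussianBlur(g,(0,0),3);print(g.min(),g.max(),[int(g[280,x]) for x in range(0,520,40)])
m=(g>105).astype(np.uint8)*255;cv2.imwrite("pics/panmask.png",np.hstack([g,m]))
print("lamp",tri((188,60),(492,9)),tri((255,45),(615,72)))
```

```text
top 1208 [379.5161 187.1823]
side 983 [308.5631 158.6271]
side 945 [308.5865 164.4857]
side 971 [308.6917 170.0521]
33 133 [90, 77, 82, 118, 118, 101, 90, 77, 55, 65, 79, 47, 60]
lamp (array([ 0.8044, -0.129 ,  0.2931]), np.float64(0.06061796089939302)) (array([ 0.6938, -0.3317,  0.2812]), np.float64(0.046598822052376726))
```

View pics/panmask.png

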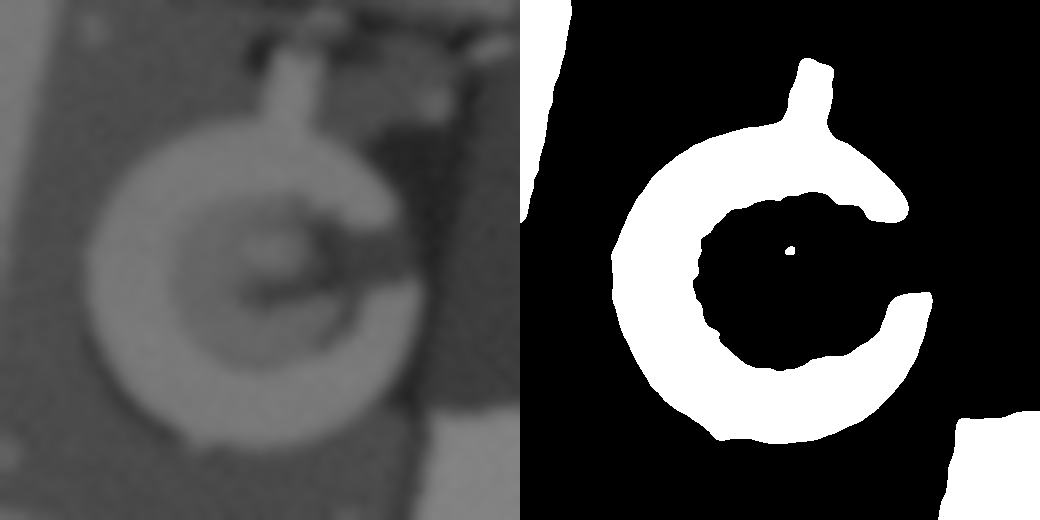

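Run:
```python
from h import *
np.set_printoptions(precision=4,suppress=True)
for s in(0,.006,.012):print(s,onz("top",381.56,189.75,.085-s))
# side balls: assume (x,y) of ball near side = axis + 8mm toward +y(scale). solve height along the ray at y=.018+.0085
y=np.deg2rad(78.5)
for v in((308.56,158.63),(308.59,164.49),(308.69,170.05)):
    c,d=ray("side",*v)
    for yy in(.025,.028):
        k=(yy-c[1])/d[1];print(yy,c+k*d,end=" ")
    print()
for v in((380,0),(440,40),(530,75),(600,75)): print("lamp",[onz("top",*v,z) for z in(.25,.35)])
# camera-predicted axis
print(proj("side",[.507,.018,.085]),proj("side",[.507,.018,.14]),proj("top",[.507,.018,.14]))
```

```text
0 [0.5082 0.0205 0.085 ]
0.006 [0.5091 0.0195 0.079 ]
0.012 [0.5099 0.0185 0.073 ]
0.025 [0.5104 0.025  0.1279] 0.028 [0.5099 0.028  0.1297] 
0.025 [0.5107 0.025  0.1117] 0.028 [0.5102 0.028  0.1135] 
0.025 [0.5109 0.025  0.096 ] 0.028 [0.5104 0.028  0.0979] 
lamp [array([0.8134, 0.0407, 0.25  ]), array([0.7513, 0.0576, 0.35  ])]
lamp [array([ 0.7407, -0.0597,  0.25  ]), array([ 0.6891, -0.0283,  0.35  ])]
lamp [array([ 0.6779, -0.2096,  0.25  ]), array([ 0.6355, -0.1567,  0.35  ])]
lamp [array([ 0.6774, -0.329 ,  0.25  ]), array([ 0.635 , -0.2588,  0.35  ])]
[310.7832 172.4243] [310.3096 152.7551] [387.4117 186.1283]
```

```bash
cat >> h.py <<'E'
from scipy.spatial.transform import Rotation as Ro
def rel(x,y,z,yaw):
    o=bot.get_obs();R=Ro.from_euler("xyz",o["tcp_rot"],degrees=True)
    T=Ro.from_euler("xyz",[180,0,yaw],degrees=True)
    print("rel",np.round(R.inv().apply(np.array([x,y,z])-o["ee_pos"]),4),np.round((R.inv()*T).as_rotvec(),4),"t",o["time"],np.round(o["ee_pos"],4),np.round(o["tcp_rot"],2),"F",np.round(o["wrist_force"],2),"op",round(o["opening"],4))
E
python3 -m creep '[[-0.541,-0.476,0,0,0,-2.51,1],[-0.541,-0.476,0,0,0,-2.51,1],[-0.541,-0.476,0,0,0,-2.51,1],[-0.541,-0.476,0,0,0,-2.51,1],[-0.541,-0.476,0,0,0,-2.51,1],[-0.541,-0.476,0,0,0,-2.51,1],[-0.541,-0.476,0,0,0,-2.51,1],[-0.541,-0.476,0,0,0,-2.51,1]]' 60
python3 -c "
from h import *
rel(.4371,.1893,.1,78.5)"
```

```text
time: 0.9
ee_pos: [0.3438, -0.116, 0.2312]
tcp_rot: [180.0, -0.0, 3.5]
wrist_force: [1.8, -0.4, -1.2]
opening: 0.0856
rel [ 0.1119 -0.299   0.1312] [ 4.0000e-04 -2.0000e-04 -1.3085e+00] t 0.9 [ 0.3438 -0.116   0.2312] [ 1.7999e+02 -2.0000e-02  3.5300e+00] F [ 1.77 -0.44 -1.15] op 0.0856
```

```bash
python3 -m creep '[[0.112,-0.299,0.131,0,0,-1.3085,1],[0.112,-0.299,0.131,0,0,-1.3085,1],[0.112,-0.299,0.131,0,0,-1.3085,1],[0.112,-0.299,0.131,0,0,-1.3085,1],[0.112,-0.299,0.131,0,0,-1.3085,1],[0.112,-0.299,0.131,0,0,-1.3085,1],[0.112,-0.299,0.131,0,0,-1.3085,1],[0.112,-0.299,0.131,0,0,-1.3085,1]]'
python3 -c "
from h import *
rel(.4371,.1893,.1,78.5)"
```

```text
time: 1.7
ee_pos: [0.4383, 0.1902, 0.0969]
tcp_rot: [-179.8, 0.1, 72.5]
wrist_force: [-1.2, -1.1, 0.7]
opening: 0.0855
rel [-0.0012 -0.0009 -0.0031] [-0.0037  0.0019 -0.1039] t 1.7 [0.4383 0.1902 0.0969] [-1.7979e+02  1.2000e-01  7.2550e+01] F [-1.25 -1.07  0.71] op 0.0855
```

```bash
python3 -m creep '[[0,0,0,0,0,-0.1,1],[0,0,0,0,0,-0.1,1],[0,0,0,0,0,-0.1,1]]'
python3 -c "
from h import *
rel(.4371,.1893,.1,78.5)"
```

```text
time: 2.0
ee_pos: [0.4389, 0.1868, 0.1002]
tcp_rot: [-180.0, 0.0, 77.5]
wrist_force: [-0.6, 0.4, 0.1]
opening: 0.0854
rel [ 0.0021 -0.0023  0.0002] [-0.0002  0.0002 -0.0173] t 2.0 [0.4389 0.1868 0.1002] [-1.7999e+02  1.0000e-02  7.7510e+01] F [-0.55  0.4   0.08] op 0.0854
```

```bash
python3 -m creep '[[0.002,-0.0023,0.04,0,0,-0.017,1],[0.002,-0.0023,0.08,0,0,-0.017,1],[0.002,-0.0023,0.098,0,0,-0.017,1],[0.002,-0.0023,0.098,0,0,-0.017,1],[0.002,-0.0023,0.098,0,0,-0.017,0.3],[0.002,-0.0023,0.098,0,0,-0.017,0.3],[0.002,-0.0023,0.098,0,0,-0.017,0.3],[0.002,-0.0023,0.098,0,0,-0.017,0.3]]' 60
python3 - <<'E'
from h import *
rel(.4371,.1893,.002,78.5)
b=optics.camera("side");crop(b,(260,150,400,280),"g1.png",5)
E
```

```text
time: 2.8
ee_pos: [0.4383, 0.1897, 0.0047]
tcp_rot: [179.8, -0.1, 78.6]
wrist_force: [-2.9, -0.4, 10.3]
opening: 0.0482
rel [-0.0007 -0.0011  0.0027] [ 0.0027 -0.0017  0.0024] t 2.8 [0.4383 0.1897 0.0047] [ 1.7985e+02 -1.0000e-01  7.8640e+01] F [-2.93 -0.41 10.27] op 0.0482
```

View pics/g1.png

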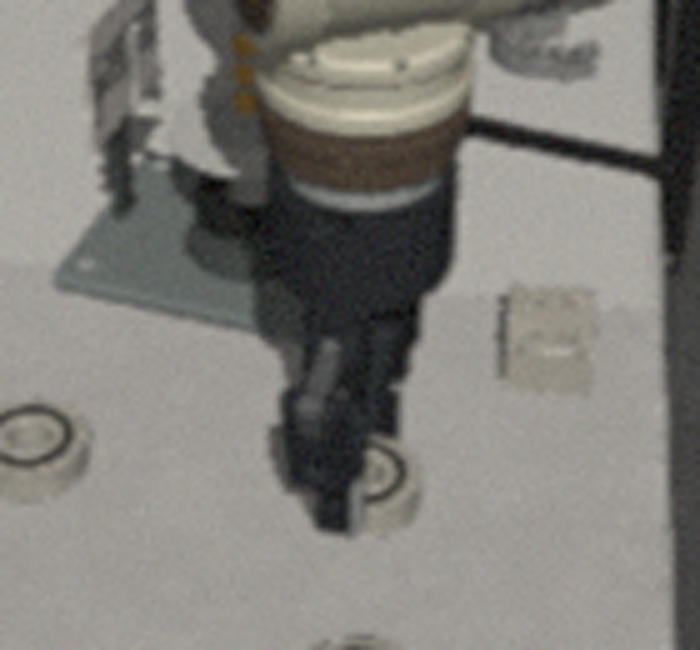

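```bash
python3 -m creep '[[0,0,-0.003,0,0,0,1],[0,0,-0.006,0,0,0,1],[0,0,-0.006,0,0,0,1],[0,0,-0.006,0,0,0,1]]'
python3 - <<'E'
from h import *
rel(.4371,.1893,.002,78.5)
b=optics.camera("side");crop(b,(260,150,400,280),"g2.png",5)
a=optics.camera("top");crop(a,(240,180,380,300),"g2t.png",5)
E
```

```text
time: 3.25
ee_pos: [0.4373, 0.1894, 0.0085]
tcp_rot: [180.0, -0.0, 78.7]
wrist_force: [0.3, 0.9, 0.8]
opening: 0.0857
rel [-0.0001 -0.0002  0.0065] [ 0.0003 -0.0002  0.0028] t 3.25 [0.4373 0.1894 0.0085] [ 1.7998e+02 -1.0000e-02  7.8660e+01] F [0.32 0.91 0.75] op 0.0857
```

View pics/g2.png

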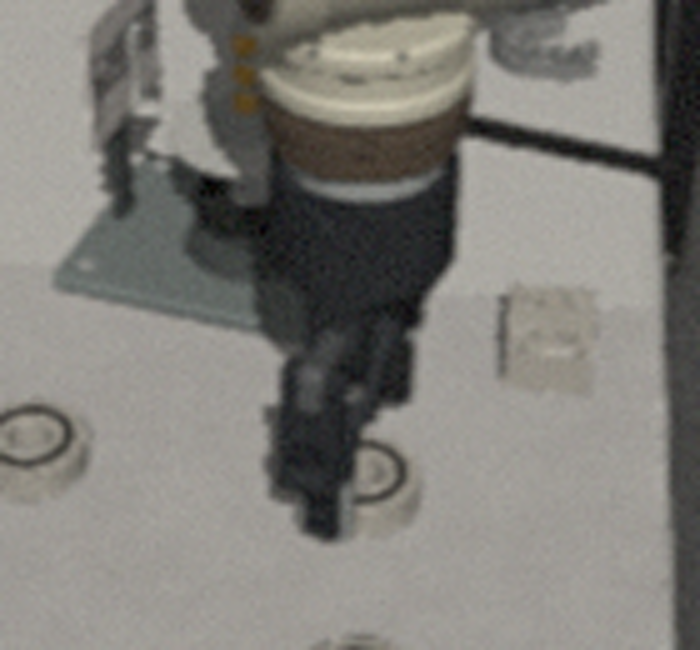

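View pics/g2t.png

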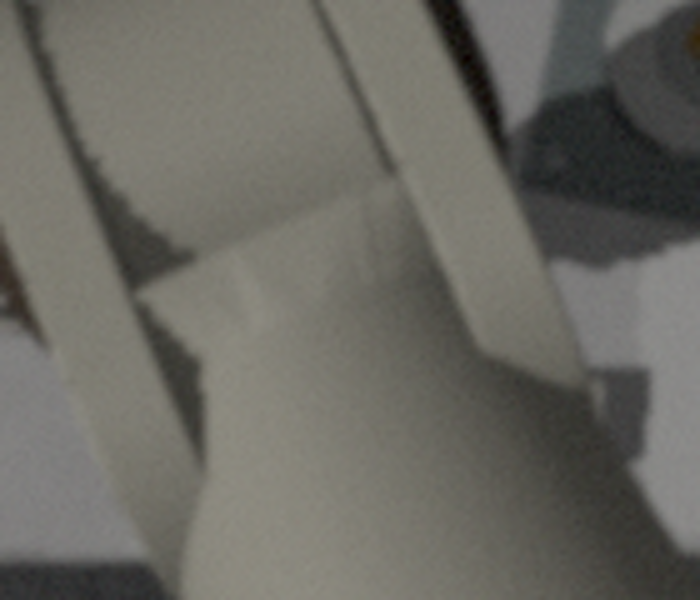

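```bash
python3 -m creep '[[0,0,0.0025,0,0,0,0.3],[0,0,0.0025,0,0,0,0.3],[0,0,0.0025,0,0,0,0.3],[0,0,0.0025,0,0,0,0.3]]' 60
python3 - <<'E'
from h import *
rel(.4371,.1893,.002,78.5)
E
python3 -m creep '[[0,0,0.0015,0,0,0,0.3],[0,0,0,0,0,0,0.3]]' 60
python3 - <<'E'
from h import *
rel(.4371,.1893,.002,78.5)
b=optics.camera("side");crop(b,(260,150,400,280),"g3.png",5)
E
```

```text
time: 3.75
ee_pos: [0.4372, 0.1893, 0.0062]
tcp_rot: [180.0, -0.0, 78.7]
wrist_force: [-1.5, -2.5, 5.5]
opening: 0.0481
rel [-0.     -0.0001  0.0042] [ 0.0002 -0.      0.0029] t 3.75 [0.4372 0.1893 0.0062] [179.99  -0.    78.67] F [-1.46 -2.53  5.52] op 0.0481
time: 3.95
ee_pos: [0.4373, 0.1894, 0.0064]
tcp_rot: [180.0, -0.0, 78.7]
wrist_force: [-0.3, 0.5, -1.2]
opening: 0.048
rel [-0.0001 -0.0002  0.0044] [ 0.0004 -0.0003  0.0029] t 3.95 [0.4373 0.1894 0.0064] [ 1.7997e+02 -2.0000e-02  7.8670e+01] F [-0.28  0.46 -1.17] op 0.048
```

View pics/g3.png

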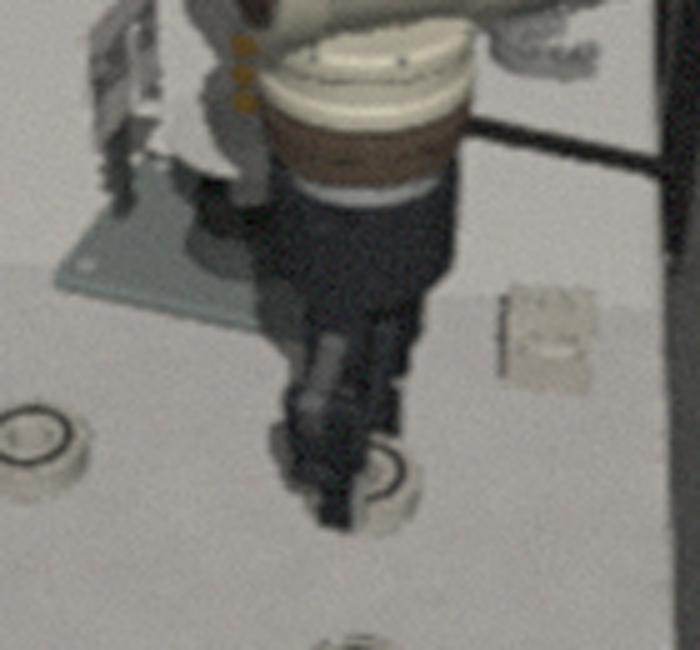

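```bash
python3 -m creep '[[0,0,-0.04,0,0,0,0.3],[0,0,-0.09,0,0,0,0.3],[0,0,-0.14,0,0,0,0.3],[-0.03,0.02,-0.184,0,0,0,0.3],[-0.07,0.0475,-0.184,0,0,0,0.3],[-0.11,0.075,-0.184,0,0,0,0.3],[-0.1523,0.1034,-0.184,0,0,0,0.3],[-0.1523,0.1034,-0.184,0,0,0,0.3]]' 60
python3 -m creep '[[0,0,0,0,0,0,0.3],[0,0,0,0,0,0,0.3],[0,0,0,0,0,0,0.3]]' 60
python3 - <<'E'
from h import *
rel(.5088,.0197,.19,78.5)
b=optics.camera("side");crop(b,(250,90,390,210),"g4.png",5)
a=optics.camera("top");crop(a,(320,130,440,250),"g4t.png",5)
E
```

```text
time: 4.8
ee_pos: [0.5099, 0.0152, 0.189]
tcp_rot: [-180.0, 0.1, 78.4]
wrist_force: [-1.4, 0.4, -2.3]
opening: 0.0478
time: 5.1
ee_pos: [0.5083, 0.0209, 0.1898]
tcp_rot: [-180.0, -0.0, 78.8]
wrist_force: [-0.2, 0.2, -0.4]
opening: 0.0481
rel [-0.0011  0.0007 -0.0002] [-0.0002 -0.0001  0.0046] t 5.1 [0.5083 0.0209 0.1898] [-1.7999e+02 -1.0000e-02  7.8770e+01] F [-0.2   0.17 -0.43] op 0.0481
```

View pics/g4.png

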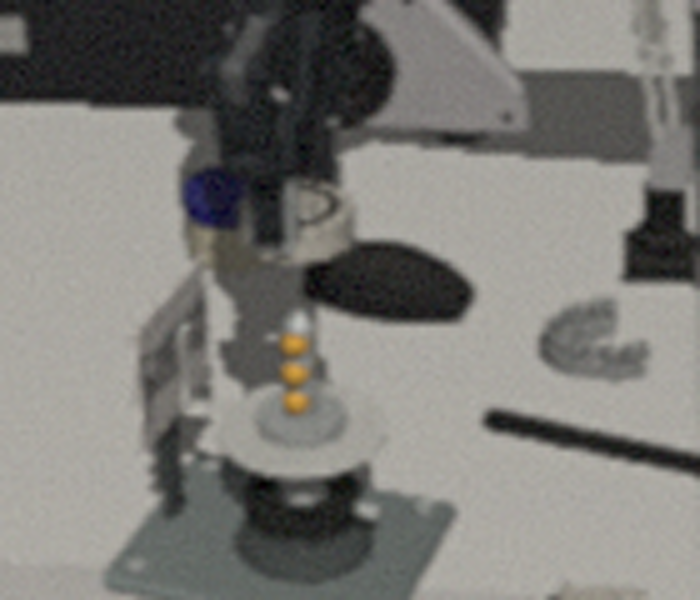

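View pics/g4t.png

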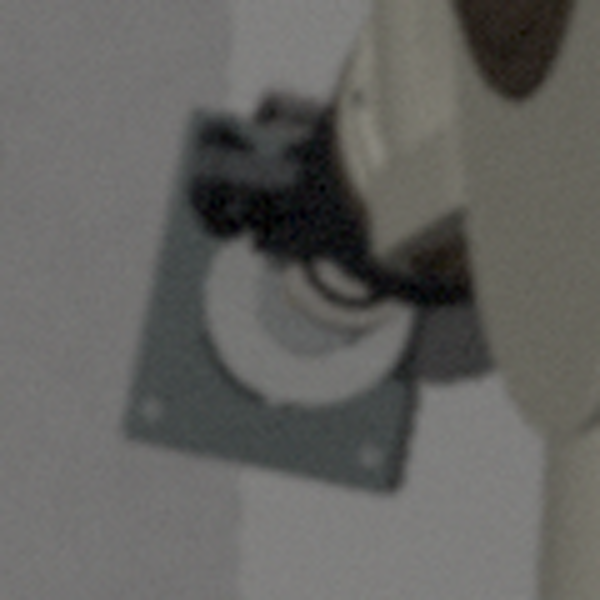

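Run:
```python
from h import *
th=np.linspace(0,2*np.pi,200)
def ext(c,r,z):
    P=np.array([proj("side",[c[0]+r*np.cos(t),c[1]+r*np.sin(t),z]) for t in th]);return P.min(0),P.max(0),P.mean(0)
print(ext((.4371,.1893),.026,.0176),"meas right 344.3 on bench")
for r in(.026,):print(ext((.5083,.0209),r,.1898-.0048+.016),ext((.5083,.0209),r,.1898-.0048))
print(proj("side",[.5088,.0197,.143]))
```

```text
(array([320.00634793, 234.84578077]), array([343.9277691 , 251.20755355]), array([331.90082336, 242.92227789])) meas right 344.3 on bench
(array([297.49174332, 124.70641442]), array([320.48773797, 135.16694388]), array([308.93297341, 129.87228454])) (array([297.77374104, 130.96814667]), array([320.52788296, 141.61260162]), array([309.09462892, 136.2255258 ]))
[309.42129616 151.95941217]
```

```bash
python3 -m creep '[[-0.001,0.0007,0.015,0,0,0,0.3],[-0.001,0.0007,0.03,0,0,0,0.3],[-0.001,0.0007,0.04,0,0,0,0.3],[-0.001,0.0007,0.05,0,0,0,0.3],[-0.001,0.0007,0.058,0,0,0,0.3],[-0.001,0.0007,0.058,0,0,0,0.3]]' 60
python3 - <<'E'
from h import *
rel(.5088,.0197,.132,78.5)
b=optics.camera("side");crop(b,(250,90,390,210),"g5.png",5)
E
```

```text
time: 5.8
ee_pos: [0.5086, 0.0186, 0.1305]
tcp_rot: [-179.9, 0.0, 78.7]
wrist_force: [-0.1, 0.7, -0.9]
opening: 0.0477
rel [ 0.0011 -0.     -0.0015] [-0.0016  0.0002  0.0029] t 5.8 [0.5086 0.0186 0.1305] [-1.7991e+02  1.0000e-02  7.8660e+01] F [-0.1   0.67 -0.86] op 0.0477
```

View pics/g5.png

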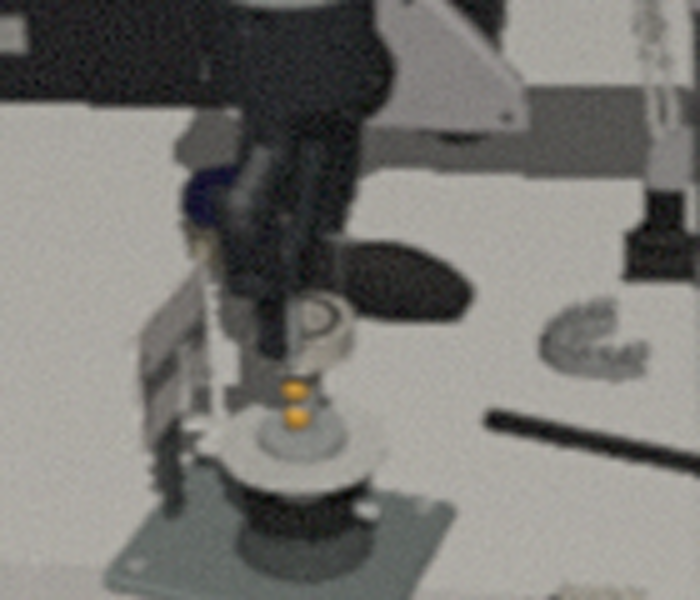

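```bash
python3 -m creep '[[0.0007,0,0.005,0,0,0,0.3],[0.0007,0,0.010,0,0,0,0.3],[0.0007,0,0.015,0,0,0,0.3],[0.0007,0,0.018,0,0,0,0.3],[0.0007,0,0.018,0,0,0,0.3]]' 60
python3 -m creep '[[0,0,0.002,0,0,0,0.3],[0,0,0.002,0,0,0,0.3]]' 60
python3 -m creep '[[0,0,0.002,0,0,0,0.3],[0,0,0.002,0,0,0,0.3]]' 60
```

```text
time: 6.35
ee_pos: [0.5091, 0.0192, 0.1134]
tcp_rot: [-180.0, 0.0, 78.7]
wrist_force: [-0.5, -0.5, 1.7]
opening: 0.0478
time: 6.55
ee_pos: [0.5092, 0.0192, 0.1117]
tcp_rot: [-180.0, 0.0, 78.7]
wrist_force: [-0.1, -0.8, 0.8]
opening: 0.0479
time: 6.75
ee_pos: [0.5092, 0.0192, 0.1096]
tcp_rot: [-180.0, 0.0, 78.7]
wrist_force: [-0.3, -0.5, 1.1]
opening: 0.0483
```

```bash
python3 -m creep '[[0,0,0.0015,0,0,0,0.3],[0,0,0.0015,0,0,0,0.3]]' 60|grep -E "ee|wr"
```

```text
ee_pos: [0.5092, 0.0193, 0.1081]
wrist_force: [-0.3, -1.6, 1.3]
```

```bash
python3 -m creep '[[0,0,0.001,0,0,0,0.3],[0,0,0.001,0,0,0,0.3]]' 60|grep -E "ee|wr"
```

```text
ee_pos: [0.5092, 0.0193, 0.1072]
wrist_force: [-0.5, -0.7, 2.1]
```

```bash
python3 -m creep '[[0,0,0.001,0,0,0,0.3],[0,0,0.001,0,0,0,0.3]]' 60|grep -E "ee|wr"
```

```text
ee_pos: [0.5092, 0.0193, 0.1062]
wrist_force: [-0.3, -0.1, 1.3]
```

```bash
python3 -m creep '[[0,0,0.001,0,0,0,0.3],[0,0,0.001,0,0,0,0.3]]' 60|grep -E "ee|wr"
```

```text
ee_pos: [0.5092, 0.0193, 0.1052]
wrist_force: [-0.3, -1.2, 2.1]
```

```bash
python3 -m creep '[[0,0,0.001,0,0,0,0.3],[0,0,0.001,0,0,0,0.3]]' 60|grep -E "ee|wr"
```

```text
ee_pos: [0.5092, 0.0192, 0.1042]
wrist_force: [-0.5, -0.3, 1.2]
```

```bash
python3 -m creep '[[0,0,0.001,0,0,0,0.3],[0,0,0.001,0,0,0,0.3]]' 60|grep -E "ee|wr"
```

```text
ee_pos: [0.5092, 0.0192, 0.1032]
wrist_force: [0.0, -0.5, 1.4]
```

```bash
python3 -m creep '[[0,0,0.001,0,0,0,0.3],[0,0,0.001,0,0,0,0.3]]' 60|grep -E "ee|wr"
```

```text
ee_pos: [0.5092, 0.0192, 0.1022]
wrist_force: [0.0, -0.4, 3.0]
```

Run:
```python
from h import *
b=optics.camera("side");crop(b,(260,100,360,200),"g6.png",6)
```

```text
(no output)
```

View pics/g6.png

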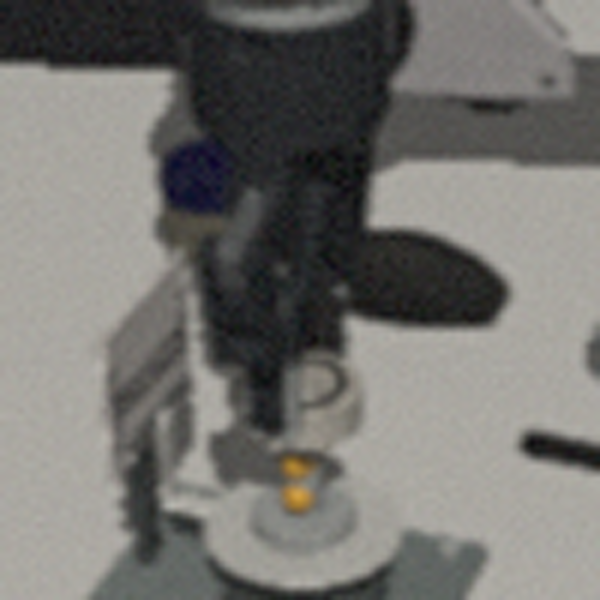

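```bash
python3 -m creep '[[0,0,0.001,0,0,0,0.3],[0,0,0.001,0,0,0,0.3]]' 60|grep -E "ee|wr"
```

```text
ee_pos: [0.5093, 0.0192, 0.1015]
wrist_force: [-0.1, -1.2, 4.7]
```

```bash
python3 -m creep '[[0,0,0.001,0,0,0,0.3],[0,0,0.001,0,0,0,0.3]]' 60|grep -E "ee|wr"
```

```text
ee_pos: [0.5094, 0.0192, 0.1008]
wrist_force: [-1.3, -0.9, 5.6]
```

```bash
python3 -m creep '[[0,0,0.001,0,0,0,0.3],[0,0,0.001,0,0,0,0.3]]' 60|grep -E "ee|wr"
```

```text
ee_pos: [0.5094, 0.0192, 0.0999]
wrist_force: [-2.4, -2.1, 7.5]
```

```bash
python3 -m creep '[[0,0,0.001,0,0,0,0.3],[0,0,0.001,0,0,0,0.3]]' 60|grep -E "ee|wr"
```

```text
ee_pos: [0.5094, 0.0192, 0.099]
wrist_force: [-2.5, -1.4, 7.9]
```

```bash
python3 -m creep '[[0,0,0.001,0,0,0,0.3],[0,0,0.001,0,0,0,0.3]]' 60|grep -E "ee|wr"
```

```text
ee_pos: [0.5092, 0.0192, 0.0978]
wrist_force: [-2.2, -2.8, 6.1]
```

```bash
python3 -m creep '[[0,0,0.001,0,0,0,0.3],[0,0,0.001,0,0,0,0.3]]' 60|grep -E "ee|wr|op"
python3 - <<'E'
from h import *
b=optics.camera("side");crop(b,(260,100,360,200),"g7.png",6)
E
```

```text
ee_pos: [0.5091, 0.0192, 0.0964]
wrist_force: [-0.7, -1.3, 1.6]
opening: 0.048
```

View pics/g7.png

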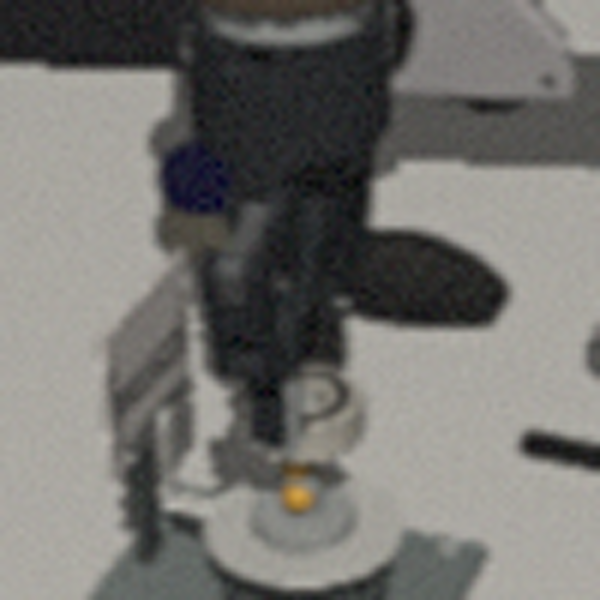

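```bash
python3 -m creep '[[0,0,0.001,0,0,0,0.3],[0,0,0.002,0,0,0,0.3],[0,0,0.003,0,0,0,0.3],[0,0,0.004,0,0,0,0.3]]' 60|grep -E "ee|wr"
```

```text
ee_pos: [0.5091, 0.0192, 0.0924]
wrist_force: [-3.4, -2.0, 6.5]
```

```bash
python3 -m creep '[[0,0,0.001,0,0,0,0.3],[0,0,0.002,0,0,0,0.3],[0,0,0.003,0,0,0,0.3],[0,0,0.004,0,0,0,0.3]]' 60|grep -E "ee|wr"
```

```text
ee_pos: [0.5091, 0.0192, 0.0884]
wrist_force: [-3.6, -2.5, 5.3]
```

```bash
python3 -m creep '[[0,0,0.001,0,0,0,0.3],[0,0,0.002,0,0,0,0.3],[0,0,0.003,0,0,0,0.3],[0,0,0.004,0,0,0,0.3]]' 60|grep -E "ee|wr"
```

```text
ee_pos: [0.5091, 0.0191, 0.0848]
wrist_force: [-5.2, -1.7, 11.5]
```

```bash
python3 -m creep '[[0,0,0.001,0,0,0,0.3],[0,0,0.002,0,0,0,0.3],[0,0,0.003,0,0,0,0.3]]' 60|grep -E "ee|wr"
```

```text
ee_pos: [0.5092, 0.0191, 0.0824]
wrist_force: [-6.4, -2.9, 14.8]
```

```bash
python3 -m creep '[[0,0,0.001,0,0,0,0.3],[0,0,0.002,0,0,0,0.3],[0,0,0.003,0,0,0,0.3]]' 60|grep -E "ee|wr"
```

```text
ee_pos: [0.509, 0.0191, 0.0784]
wrist_force: [-2.7, -2.3, 4.7]
```

```bash
python3 -m creep '[[0,-0.0007,0.001,0,0,0,0.3],[0,-0.0007,0.002,0,0,0,0.3],[0,-0.0007,0.003,0,0,0,0.3],[0,-0.0007,0.004,0,0,0,0.3]]' 60|grep -E "ee|wr"
```

```text
ee_pos: [0.5088, 0.0193, 0.0745]
wrist_force: [-1.3, -3.4, 4.9]
```

```bash
python3 -m creep '[[0,0,0.001,0,0,0,0.3],[0,0,0.002,0,0,0,0.3],[0,0,0.003,0,0,0,0.3]]' 60|grep -E "ee|wr"
```

```text
ee_pos: [0.5088, 0.0193, 0.0714]
wrist_force: [-1.1, -3.2, 6.0]
```

```bash
python3 -m creep '[[0,0,0.001,0,0,0,0.3],[0,0,0.002,0,0,0,0.3]]' 60|grep -E "ee|wr"
```

```text
ee_pos: [0.5088, 0.0192, 0.0696]
wrist_force: [-1.3, -3.1, 8.6]
```

```bash
python3 -m creep '[[-0.0006,0,0.001,0,0,0,0.3],[-0.0006,0,0.001,0,0,0,0.3]]' 60|grep -E "ee|wr"
```

```text
ee_pos: [0.5088, 0.019, 0.0689]
wrist_force: [-2.3, 0.2, 9.1]
```

```bash
python3 -m creep '[[0,0,0.001,0,0,0,0.3],[0,0,0.001,0,0,0,0.3]]' 60|grep -E "ee|wr"
```

```text
ee_pos: [0.5089, 0.019, 0.0681]
wrist_force: [-2.0, -0.3, 10.9]
```

```bash
python3 -m creep '[[0,0,0.001,0,0,0,0.3],[0,0,0.001,0,0,0,0.3]]' 60|grep -E "ee|wr"
```

```text
ee_pos: [0.509, 0.019, 0.0674]
wrist_force: [-2.6, -0.4, 11.4]
```

```bash
python3 -m creep '[[0,0,0.001,0,0,0,0.3],[0,0,0.001,0,0,0,0.3]]' 60|grep -E "ee|wr"
```

```text
ee_pos: [0.509, 0.019, 0.0666]
wrist_force: [-4.0, -0.5, 13.7]
```

```bash
python3 -m creep '[[0,0,0.001,0,0,0,0.3],[0,0,0.001,0,0,0,0.3]]' 60|grep -E "ee|wr"
```

```text
ee_pos: [0.5089, 0.019, 0.065]
wrist_force: [-0.3, -0.7, 3.1]
```

```bash
python3 -m creep '[[0,0,0.0005,0,0,0,0.3],[0,0,0.0005,0,0,0,0.3]]' 60|grep -E "time|ee|wr"
```

```text
time: 13.35
ee_pos: [0.5087, 0.0189, 0.0637]
wrist_force: [0.8, 0.0, 1.9]
```

```bash
python3 -m creep '[[0,0,0.001,0,0,0,0.3],[0,0,0.002,0,0,0,0.3],[0,0,0.003,0,0,0,0.3]]' 60|grep -E "ee|wr"
```

```text
ee_pos: [0.5086, 0.0189, 0.0608]
wrist_force: [0.8, -0.4, 5.2]
```

```bash
python3 -m creep '[[0,0,0.001,0,0,0,0.3],[0,0,0.001,0,0,0,0.3]]' 60|grep -E "ee|wr"
```

```text
ee_pos: [0.5086, 0.0189, 0.0596]
wrist_force: [1.1, 0.7, 2.8]
```

```bash
python3 -m creep '[[0,0,0.001,0,0,0,0.3],[0,0,0.001,0,0,0,0.3]]' 60|grep -E "ee|wr"
```

```text
ee_pos: [0.5085, 0.0188, 0.0587]
wrist_force: [2.4, 0.6, 3.5]
```

```bash
python3 -m creep '[[0,0,0.001,0,0,0,0.3],[0,0,0.001,0,0,0,0.3]]' 60|grep -E "ee|wr"
```

```text
ee_pos: [0.5086, 0.0188, 0.0578]
wrist_force: [2.3, -0.8, 3.8]
```

```bash
python3 -m creep '[[0,0,0.001,0,0,0,0.3],[0,0,0.001,0,0,0,0.3]]' 60|grep -E "ee|wr"
```

```text
ee_pos: [0.5086, 0.0188, 0.0569]
wrist_force: [1.4, -0.0, 5.5]
```

```bash
python3 -m creep '[[0,0,0.0005,0,0,0,0.3],[0,0,0.0005,0,0,0,0.3]]' 60|grep -E "ee|wr"
python3 - <<'E'
from h import *
b=optics.camera("side");crop(b,(260,100,360,200),"g8.png",6)
E
```

```text
ee_pos: [0.5086, 0.0188, 0.0567]
wrist_force: [1.3, 0.2, 7.2]
```

View pics/g8.png

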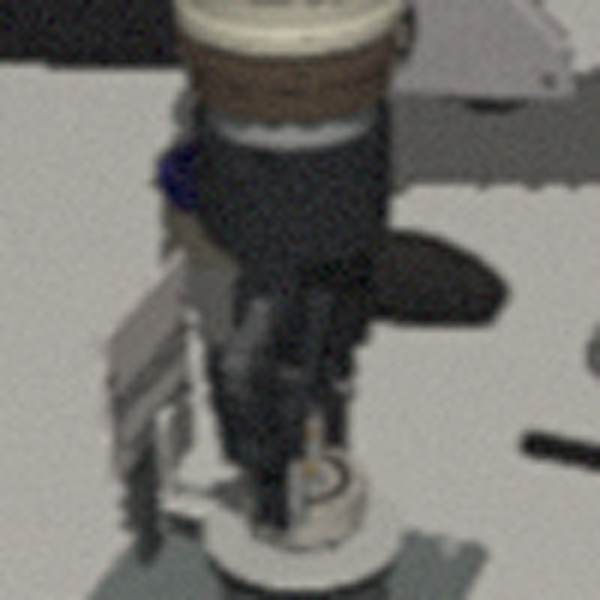

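```bash
python3 -m creep '[[0,0,0.001,0,0,0,0.3],[0,0,0.001,0,0,0,0.3]]' 60|grep -E "ee|wr"
```

```text
ee_pos: [0.5086, 0.0188, 0.0561]
wrist_force: [-1.6, -0.3, 11.4]
```

```bash
python3 -m creep '[[0,0,0.001,0,0,0,0.3],[0,0,0.001,0,0,0,0.3]]' 60|grep -E "time|ee|wr"
```

```text
time: 15.1
ee_pos: [0.5086, 0.0188, 0.0556]
wrist_force: [-4.1, 0.9, 16.0]
```

```bash
python3 -m creep '[[0,0,-0.008,0,0,0,0.3],[0,0,-0.015,0,0,0,0.3],[0,0,-0.02,0,0,0,0.3],[0,0,-0.023,0,0,0,0.3],[0,0,-0.023,0,0,0,0.3],[0,0,-0.023,0,0,0,0.6],[0,0,-0.023,0,0,0,1],[0,0,-0.023,0,0,0,1]]' 60|grep -E "time|ee|wr|op"
python3 - <<'E'
from h import *
b=optics.camera("side");crop(b,(260,100,360,200),"g9.png",6)
E
```

```text
time: 15.9
ee_pos: [0.5077, 0.0187, 0.0767]
wrist_force: [-0.1, -0.1, -0.2]
opening: 0.0781
```

View pics/g9.png

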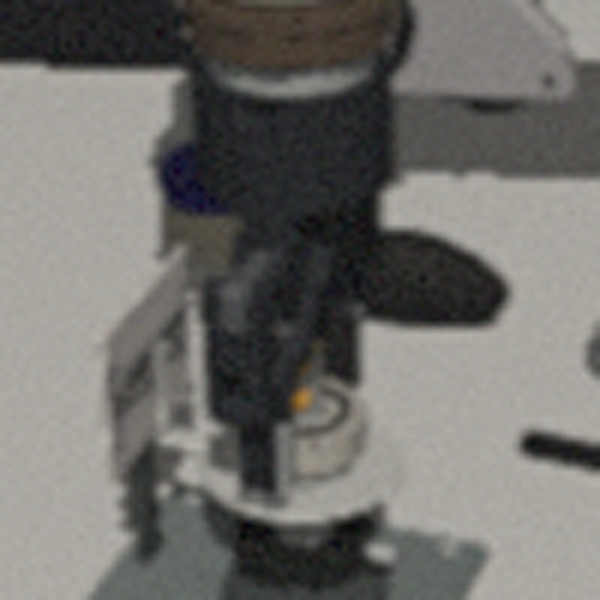

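```bash
python3 -m creep '[[0,0,-0.03,0,0,0,1],[0,0,-0.07,0,0,0,1],[0.01,0,-0.115,0,0,0,1],[0.055,0.012,-0.12,0,0,0,1],[0.1,0.024,-0.12,0,0,0,1],[0.145,0.034,-0.1,0,0,0,1],[0.1806,0.0416,-0.07,0,0,0,1],[0.1806,0.0416,-0.03,0,0,0,1]]' 60|grep -E "time|ee|wr|op"
python3 -m creep '[[0,0,0,0,0,0,1],[0,0,0,0,0,0,1]]' |grep wr
python3 - <<'E'
from h import *
rel(.585,.1877,.0062,78.5)
b=optics.camera("side");crop(b,(250,120,350,210),"g10.png",7);cv2.imwrite("pics/s1.png",b[:,:,::-1])
a=optics.camera("top");cv2.imwrite("pics/t1.png",a[:,:,::-1])
E
```

```text
time: 16.75
ee_pos: [0.5861, 0.1917, 0.1064]
wrist_force: [-0.8, -0.8, -1.0]
opening: 0.0852
wrist_force: [0.2, 0.1, 0.8]
rel [0.0007 0.001  0.1012] [-0.0017  0.0011  0.0027] t 16.95 [0.584  0.1872 0.1074] [-1.799e+02  6.000e-02  7.866e+01] F [0.19 0.11 0.77] op 0.0854
```

View pics/g10.png

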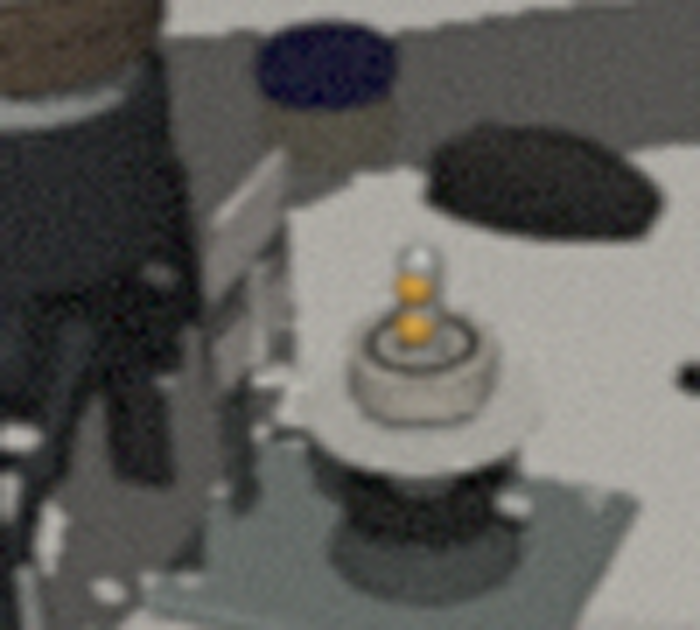

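View pics/t1.png

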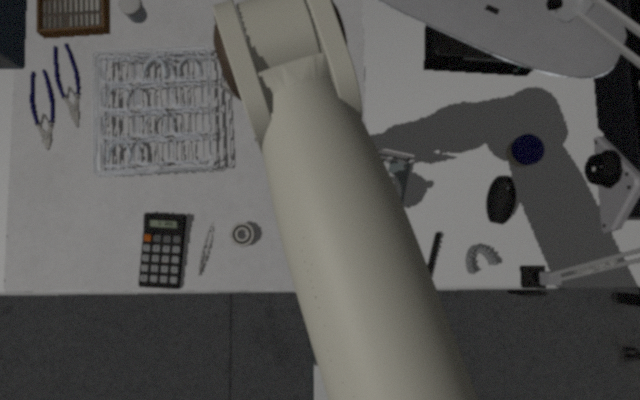

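```bash
python3 -m creep '[[0.0007,0.001,0.04,0,0,0,1],[0.0007,0.001,0.08,0,0,0,1],[0.0007,0.001,0.101,0,0,0,1],[0.0007,0.001,0.101,0,0,0,1],[0.0007,0.001,0.101,0,0,0,1],[0.0007,0.001,0.101,0,0,0,0.3],[0.0007,0.001,0.101,0,0,0,0.3],[0.0007,0.001,0.101,0,0,0,0.3]]' 60 | grep -E "ee|wr|op"
python3 -m creep '[[0,0,0,0,0,0,0.3],[0,0,0,0,0,0,0.3]]' 60 | grep -E "time|ee|wr|op"
python3 - <<'E'
from h import *
rel(.5087,.019,.19,78.5)
b=optics.camera("side");crop(b,(200,140,350,270),"g11.png",5)
E
```

```text
ee_pos: [0.5869, 0.1885, 0.0086]
wrist_force: [-2.3, -0.6, 5.8]
opening: 0.0488
time: 18.05
ee_pos: [0.587, 0.1885, 0.0087]
wrist_force: [-1.8, -1.4, 9.6]
opening: 0.0487
rel [-0.1813 -0.0429 -0.1817] [ 0.0029 -0.0015  0.0029] t 18.05 [0.587  0.1885 0.0087] [ 1.7983e+02 -9.0000e-02  7.8660e+01] F [-1.85 -1.39  9.57] op 0.0487
```

View pics/g11.png

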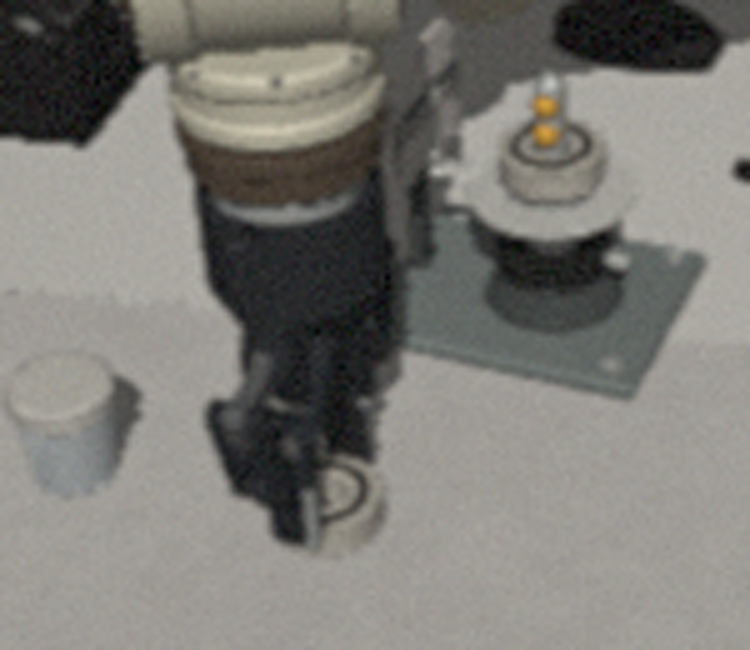

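```bash
python3 -m creep '[[0,0,-0.04,0,0,0,0.3],[0,0,-0.09,0,0,0,0.3],[0,0,-0.14,0,0,0,0.3],[-0.03,-0.007,-0.178,0,0,0,0.3],[-0.075,-0.0174,-0.178,0,0,0,0.3],[-0.12,-0.028,-0.178,0,0,0,0.3],[-0.16,-0.037,-0.178,0,0,0,0.3],[-0.1804,-0.0417,-0.178,0,0,0,0.3]]' 60|grep -E "wr|op"
python3 -m creep '[[0,0,0,0,0,0,0.3],[0,0,0,0,0,0,0.3],[0,0,0,0,0,0,0.3]]' 60|grep -E "op"
python3 - <<'E'
from h import *
rel(.5087,.019,.18,78.5)
b=optics.camera("side");crop(b,(260,100,360,200),"g12.png",6)
th=np.linspace(0,2*np.pi,200);o=bot.get_obs()["ee_pos"]
P=np.array([proj("side",[o[0]+.026*np.cos(t),o[1]+.026*np.sin(t),o[2]-.007]) for t in th]);print((P.max(0)-[260,100])*6)
E
```

```text
wrist_force: [0.7, -0.5, 0.2]
opening: 0.0481
opening: 0.0484
rel [-0.0014 -0.0009  0.0045] [ 0.0004 -0.0003  0.0035] t 19.2 [0.5099 0.0202 0.1845] [ 1.7998e+02 -2.0000e-02  7.8700e+01] F [0.34 0.54 0.04] op 0.0484
[359.40288109 266.95764973]
```

View pics/g12.png

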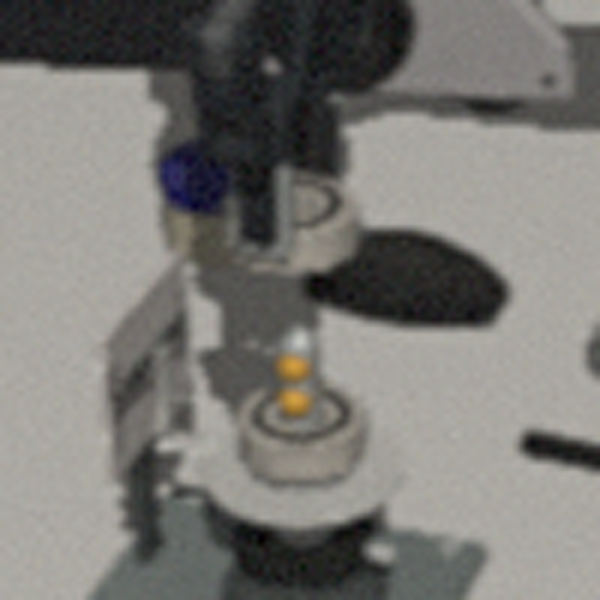

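```bash
python3 -m creep '[[-0.0014,-0.0009,0.015,0,0,0,0.3],[-0.0014,-0.0009,0.03,0,0,0,0.3],[-0.0014,-0.0009,0.04,0,0,0,0.3],[-0.0014,-0.0009,0.05,0,0,0,0.3],[-0.0014,-0.0009,0.06,0,0,0,0.3],[-0.0014,-0.0009,0.06,0,0,0,0.3]]' 60|grep -E "ee|wr"
python3 - <<'E'
from h import *
b=optics.camera("side");crop(b,(260,100,360,200),"g13.png",6)
E
```

```text
ee_pos: [0.5078, 0.0184, 0.1228]
wrist_force: [-0.3, 0.6, 0.8]
```

View pics/g13.png

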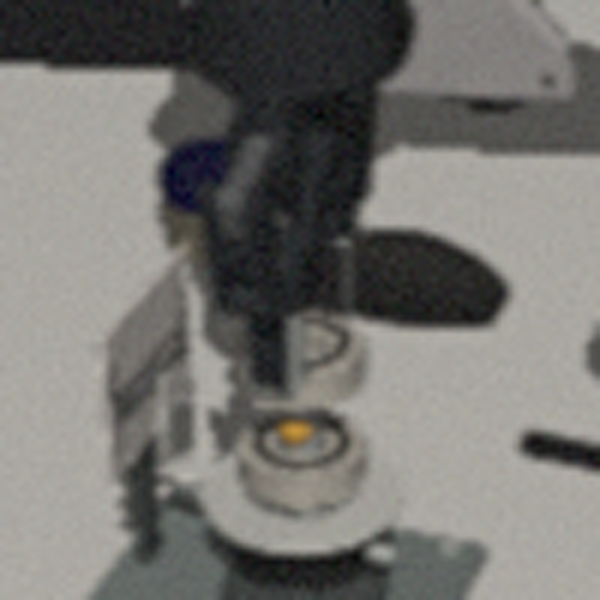

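```bash
python3 -m creep '[[0.0005,0.0009,0.006,0,0,0,0.3],[0.0005,0.0009,0.012,0,0,0,0.3],[0.0005,0.0009,0.0165,0,0,0,0.3],[0.0005,0.0009,0.0165,0,0,0,0.3]]' 60|grep -E "ee|wr"
```

```text
ee_pos: [0.5092, 0.0186, 0.1072]
wrist_force: [0.3, 0.1, 1.6]
```

```bash
python3 -m creep '[[0,0,0.001,0,0,0,0.3],[0,0,0.002,0,0,0,0.3],[0,0,0.002,0,0,0,0.3]]' 60|grep -E "ee|wr"
```

```text
ee_pos: [0.5094, 0.0186, 0.1058]
wrist_force: [0.7, 0.7, 2.3]
```

```bash
python3 -m creep '[[0,0,0.001,0,0,0,0.3],[0,0,0.002,0,0,0,0.3]]' 60|grep -E "ee|wr"
```

```text
ee_pos: [0.5095, 0.0186, 0.1041]
wrist_force: [-0.3, 0.5, 6.2]
```

```bash
python3 -m creep '[[0,0,0.001,0,0,0,0.3],[0,0,0.002,0,0,0,0.3]]' 60|grep -E "ee|wr"
```

```text
ee_pos: [0.5097, 0.0187, 0.1027]
wrist_force: [-1.3, 1.2, 9.0]
```

```bash
python3 -m creep '[[0,0,0.001,0,0,0,0.3],[0,0,0.002,0,0,0,0.3]]' 60|grep -E "ee|wr"
```

```text
ee_pos: [0.5096, 0.0187, 0.1008]
wrist_force: [-2.3, 0.5, 8.7]
```

```bash
python3 -m creep '[[0,-0.0007,0.001,0,0,0,0.3],[0,-0.0007,0.002,0,0,0,0.3]]' 60|grep -E "ee|wr"
```

```text
ee_pos: [0.509, 0.0188, 0.0986]
wrist_force: [-0.9, 0.2, 6.5]
```

```bash
python3 -m creep '[[0,0,0.001,0,0,0,0.3],[0,0,0.002,0,0,0,0.3]]' 60|grep -E "ee|wr"
```

```text
ee_pos: [0.5089, 0.0188, 0.0965]
wrist_force: [-0.9, 0.7, 5.7]
```

```bash
python3 -m creep '[[0,0,0.001,0,0,0,0.3],[0,0,0.002,0,0,0,0.3],[0,0,0.003,0,0,0,0.3]]' 60|grep -E "ee|wr"
```

```text
ee_pos: [0.5089, 0.0188, 0.0933]
wrist_force: [-0.9, 0.3, 5.8]
```

```bash
python3 -m creep '[[0,0,0.001,0,0,0,0.3],[0,0,0.002,0,0,0,0.3],[0,0,0.003,0,0,0,0.3],[0,0,0.004,0,0,0,0.3]]' 60|grep -E "ee|wr"
```

```text
ee_pos: [0.5088, 0.0188, 0.0892]
wrist_force: [-0.1, 0.1, 5.5]
```

```bash
python3 -m creep '[[0,0,0.001,0,0,0,0.3],[0,0,0.002,0,0,0,0.3]]' 60|grep -E "ee|wr"
```

```text
ee_pos: [0.5089, 0.0188, 0.0876]
wrist_force: [-1.4, 0.0, 11.2]
```

```bash
python3 -m creep '[[0,0,0.001,0,0,0,0.3],[0,0,0.001,0,0,0,0.3]]' 60|grep -E "ee|wr"
```

```text
ee_pos: [0.509, 0.0188, 0.0867]
wrist_force: [-1.2, -0.2, 9.6]
```

```bash
python3 -m creep '[[0,0,0.001,0,0,0,0.3],[0,0,0.001,0,0,0,0.3]]' 60|grep -E "ee|wr"
```

```text
ee_pos: [0.509, 0.0188, 0.0861]
wrist_force: [-2.5, 0.9, 12.8]
```

```bash
python3 -m creep '[[0,0,0.001,0,0,0,0.3],[0,0,0.001,0,0,0,0.3]]' 60|grep -E "ee|wr"
```

```text
ee_pos: [0.5091, 0.0188, 0.0851]
wrist_force: [-2.6, 0.6, 10.7]
```

```bash
python3 -m creep '[[0,0,0.001,0,0,0,0.3],[0,0,0.001,0,0,0,0.3]]' 60|grep -E "time|ee|wr"
```

```text
time: 23.3
ee_pos: [0.5089, 0.0188, 0.0837]
wrist_force: [0.3, 0.6, 4.1]
```

```bash
python3 -m creep '[[0,0,0.001,0,0,0,0.3],[0,0,0.002,0,0,0,0.3],[0,0,0.003,0,0,0,0.3],[0,0,0.004,0,0,0,0.3]]' 60|grep -E "ee|wr"
```

```text
ee_pos: [0.5088, 0.0188, 0.079]
wrist_force: [0.9, 1.3, 6.0]
```

```bash
python3 -m creep '[[0,0,0.001,0,0,0,0.3],[0,0,0.002,0,0,0,0.3]]' 60|grep -E "ee|wr"
```

```text
ee_pos: [0.5088, 0.0188, 0.0769]
wrist_force: [-1.4, 0.9, 7.6]
```

```bash
python3 -m creep '[[0,0,0.001,0,0,0,0.3],[0,0,0.001,0,0,0,0.3]]' 60|grep -E "ee|wr"
```

```text
ee_pos: [0.5087, 0.0188, 0.0757]
wrist_force: [1.5, 1.1, 3.5]
```

```bash
python3 -m creep '[[0,0,0.001,0,0,0,0.3],[0,0,0.001,0,0,0,0.3]]' 60|grep -E "ee|wr"
```

```text
ee_pos: [0.5087, 0.0188, 0.0751]
wrist_force: [-1.7, 0.9, 7.5]
```

```bash
python3 -m creep '[[0,0,0.001,0,0,0,0.3],[0,0,0.001,0,0,0,0.3]]' 60|grep -E "ee|wr"
```

```text
ee_pos: [0.5088, 0.0188, 0.0746]
wrist_force: [-2.8, 0.0, 10.9]
```

```bash
python3 -m creep '[[0,0,0.001,0,0,0,0.3],[0,0,0.001,0,0,0,0.3]]' 60|grep -E "ee|wr"
```

```text
ee_pos: [0.5088, 0.0188, 0.074]
wrist_force: [-4.1, 0.1, 15.8]
```

```bash
python3 -m creep '[[0,0,-0.008,0,0,0,0.3],[0,0,-0.015,0,0,0,0.3],[0,0,-0.02,0,0,0,0.3],[0,0,-0.022,0,0,0,0.3],[0,0,-0.022,0,0,0,0.3],[0,0,-0.022,0,0,0,0.6],[0,0,-0.022,0,0,0,1],[0,0,-0.022,0,0,0,1]]' 60|grep -E "time|ee|wr|op"
python3 -m creep '[[0,0,-0.03,0,0,0,1],[0,0,-0.07,0,0,0,1],[0.01,0,-0.1,0,0,0,1],[0.055,-0.01,-0.1,0,0,0,1],[0.1,-0.025,-0.1,0,0,0,1],[0.145,-0.05,-0.1,0,0,0,1],[0.18,-0.07,-0.09,0,0,0,1],[0.22,-0.1,-0.07,0,0,0,1]]' 60|grep -E "time|ee|wr|op"
python3 - <<'E'
from h import *
rel(.4254,.3124,.1,78.5)
b=optics.camera("side");crop(b,(250,120,350,210),"g14.png",7);cv2.imwrite("pics/s2.png",b[:,:,::-1])
E
```

```text
time: 25.5
ee_pos: [0.5084, 0.0186, 0.0944]
wrist_force: [-0.4, -0.7, 0.1]
opening: 0.078
time: 26.3
ee_pos: [0.4554, 0.2526, 0.1668]
wrist_force: [1.7, 0.3, -0.3]
opening: 0.0856
rel [ 0.0526 -0.0413  0.0668] [ 0.0018 -0.0012  0.0026] t 26.3 [0.4554 0.2526 0.1668] [ 1.799e+02 -7.000e-02  7.865e+01] F [ 1.72  0.33 -0.3 ] op 0.0856
```

View pics/g14.png

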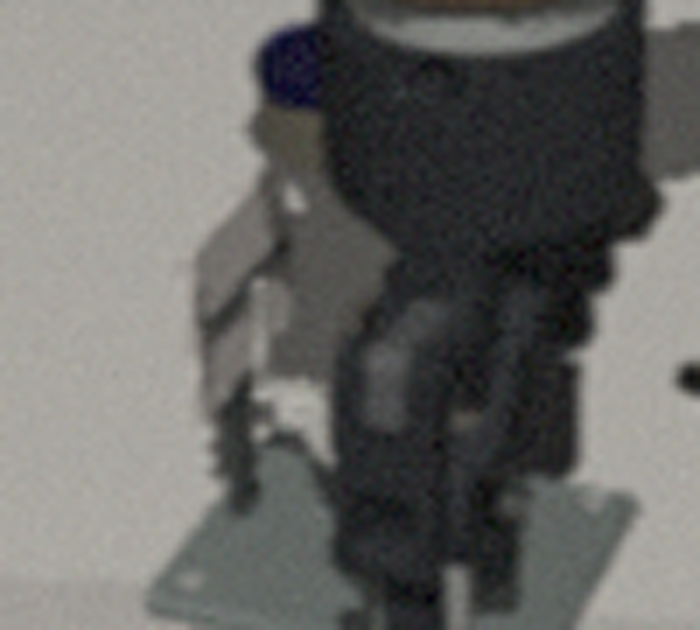

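View pics/s2.png

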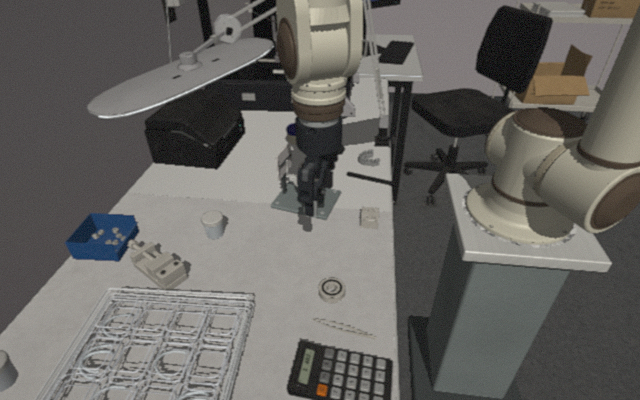

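```bash
python3 -m creep '[[0.0526,-0.0413,0.067,0,0,0,1],[0.0526,-0.0413,0.067,0,0,0,1],[0.0526,-0.0413,0.067,0,0,0,1],[0.0526,-0.0413,0.067,0,0,0,1]]' 60|grep -E "time|ee|wr|op"
python3 - <<'E'
from h import *
rel(.4254,.3124,.0062,78.5)
b=optics.camera("side");crop(b,(250,120,350,210),"g15.png",7);cv2.imwrite("pics/s3.png",b[:,:,::-1])
a=optics.camera("top");crop(a,(340,130,440,235),"t15.png",5.5);cv2.imwrite("pics/t3.png",a[:,:,::-1])
E
```

```text
time: 26.75
ee_pos: [0.4245, 0.3106, 0.0985]
wrist_force: [0.1, -0.5, 0.0]
opening: 0.0854
rel [0.0021 0.0006 0.0923] [-0.001   0.0016  0.0045] t 26.75 [0.4245 0.3106 0.0985] [-1.7994e+02  9.0000e-02  7.8760e+01] F [ 0.11 -0.52  0.01] op 0.0854
```

View pics/g15.png

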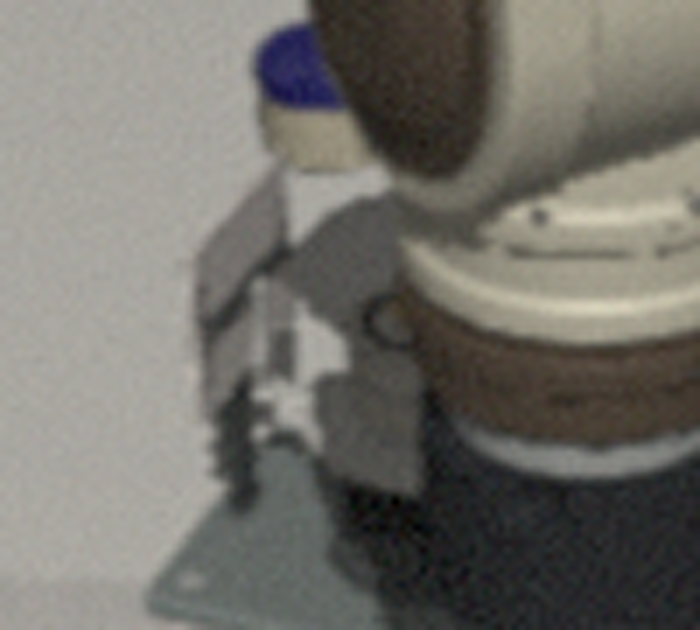

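View pics/t15.png

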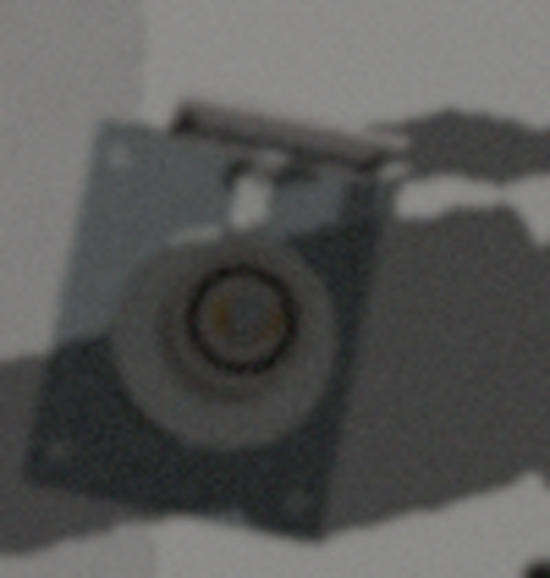

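```bash
python3 -m creep '[[0.0015,0.0006,0.04,0,0,0.0045,1],[0.0015,0.0006,0.08,0,0,0.0045,1],[0.0015,0.0006,0.0935,0,0,0.0045,1],[0.0015,0.0006,0.0935,0,0,0.0045,1],[0.0015,0.0006,0.0935,0,0,0.0045,1],[0.0015,0.0006,0.0935,0,0,0.0045,0.3],[0.0015,0.0006,0.0935,0,0,0.0045,0.3],[0.0015,0.0006,0.0935,0,0,0.0045,0.3]]' 60 | grep -E "ee|wr|op"
python3 -m creep '[[0,0,0,0,0,0,0.3],[0,0,0,0,0,0,0.3]]' 60 | grep -E "time|ee|wr|op"
python3 - <<'E'
from h import *
rel(.5087,.019,.19,78.5)
b=optics.camera("side");crop(b,(270,210,400,320),"g16.png",5)
E
```

```text
ee_pos: [0.4269, 0.3125, 0.0078]
wrist_force: [-3.2, -2.4, 12.1]
opening: 0.0475
time: 27.85
ee_pos: [0.4268, 0.3125, 0.0079]
wrist_force: [-2.3, -1.2, 12.4]
opening: 0.0479
rel [-0.2707  0.1395 -0.1824] [ 0.0019 -0.0018 -0.0015] t 27.85 [0.4268 0.3125 0.0079] [ 1.7989e+02 -1.1000e-01  7.8410e+01] F [-2.3  -1.16 12.37] op 0.0479
```

View pics/g16.png

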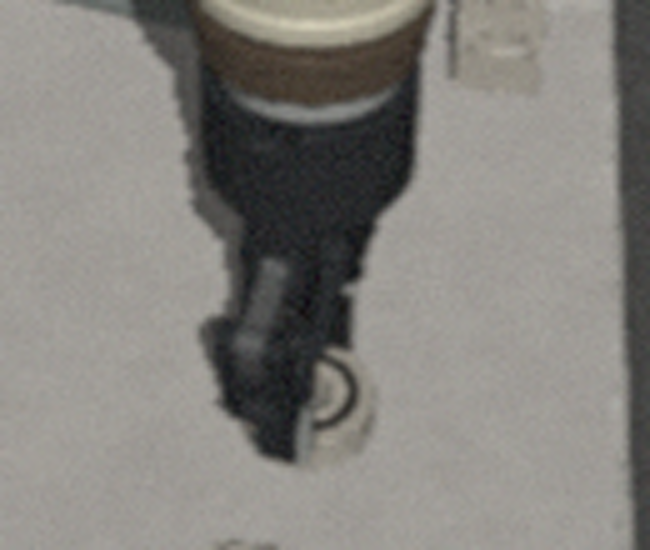

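```bash
python3 -m creep '[[0,0,-0.04,0,0,0,0.3],[0,0,-0.09,0,0,0,0.3],[0,0,-0.13,0,0,0,0.3],[-0.035,0.018,-0.17,0,0,0,0.3],[-0.075,0.0388,-0.172,0,0,0,0.3],[-0.12,0.062,-0.172,0,0,0,0.3],[-0.16,0.083,-0.172,0,0,0,0.3],[-0.2,0.1035,-0.172,0,0,0,0.3]]' 60|grep -E "wr|op"
python3 -c "
from h import *
rel(.5087,.019,.18,78.5)"
```

```text
wrist_force: [0.5, 0.5, -1.4]
opening: 0.0478
rel [-0.0687  0.0356 -0.0014] [ 0.0014 -0.0006 -0.0013] t 28.7 [0.4876 0.0935 0.1786] [ 1.7992e+02 -3.0000e-02  7.8420e+01] F [ 0.5   0.5  -1.42] op 0.0478
```

```bash
python3 -m creep '[[-0.035,0.018,0,0,0,0,0.3],[-0.0705,0.0365,0,0,0,0,0.3],[-0.0705,0.0365,0,0,0,0,0.3],[-0.0705,0.0365,0,0,0,0,0.3],[-0.0705,0.0365,0,0,0,0,0.3]]' 60|grep -E "time|op"
python3 - <<'E'
from h import *
rel(.5087,.019,.18,78.5)
b=optics.camera("side");crop(b,(260,100,360,200),"g17.png",6);cv2.imwrite("pics/s4.png",b[:,:,::-1])
b2=optics.camera("side");cv2.imwrite("pics/s4b.png",b2[:,:,::-1])
th=np.linspace(0,2*np.pi,200);o=bot.get_obs()["ee_pos"]
P=np.array([proj("side",[o[0]+.026*np.cos(t),o[1]+.026*np.sin(t),o[2]-.006]) for t in th]);print((P.max(0)-[260,100])*6)
for im in(b,b2):
    r=(295,140,325,180);h=cv2.cvtColor(cv2.resize(im[r[1]:r[3],r[0]:r[2],::-1].copy(),None,fx=8,fy=8,interpolation=cv2.INTER_CUBIC),40)
    m=((h[...,1]>110)&(h[...,0]>8)&(h[...,0]<30)).astype(np.uint8)
    k,l,st,c=cv2.connectedComponentsWithStats(m)
    for i in range(1,k):
        if st[i,4]>40:
            q=c[i]/8-.44+np.array(r[:2]);cc,d=ray("side",*q);print(st[i,4],q,cc+(.0275-cc[1])/d[1]*d)
E
```

```text
time: 29.2
opening: 0.0476
rel [-0.0004  0.     -0.002 ] [ 0.0002 -0.0002 -0.0012] t 29.2 [0.5088 0.0194 0.178 ] [ 1.7999e+02 -1.0000e-02  7.8430e+01] F [-0.29  0.34 -0.47] op 0.0476
[362.56459543 279.18204043]
1043 [308.40479866 163.46568073] [0.51070362 0.0275     0.11603287]
1052 [308.41254278 163.47278517] [0.51068545 0.0275     0.1160144 ]
```

View pics/g17.png

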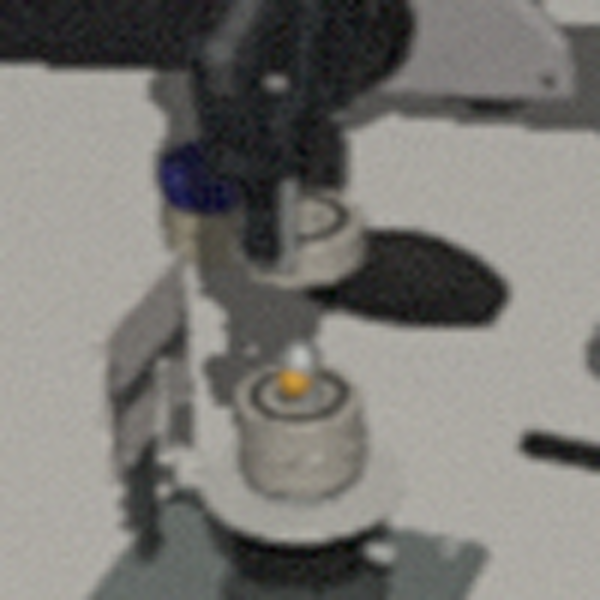

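Run:
```python
from h import *
y=np.deg2rad(-11.5);R=np.array([[np.cos(y),-np.sin(y)],[np.sin(y),np.cos(y)]])
A=np.array([.5087,.0192])
for p in((67,40,142),(67,-40,142),(67,0,142)):
    q=A+R@np.array(p[:2])/1000;print(p,proj("side",[*q,p[2]/1000]),proj("top",[*q,p[2]/1000]))
for p in((-60,60,10),(-60,-60,10),(-75,60,10),(-75,-60,10)):
    q=A+R@np.array(p[:2])/1000;print(p,proj("side",[*q,p[2]/1000]))
b=cv2.imread("pics/side0.png")[:,:,::-1];crop(b,(268,138,308,203),"plate0.png",9)
b=cv2.imread("pics/s4.png")[:,:,::-1];crop(b,(268,138,308,203),"plate2.png",9)
```

```text
(67, 40, 142) [276.54094294 156.02044537] [372.29002604 146.93389428]
(67, -40, 142) [289.54979073 140.39972086] [413.64853775 154.8730762 ]
(67, 0, 142) [283.25264993 147.96118234] [392.96026996 150.90175531]
(-60, 60, 10) [325.77509116 216.13758771]
(-60, -60, 10) [339.88250337 188.77410324]
(-75, 60, 10) [331.76080251 217.37834463]
(-75, -60, 10) [345.39913724 189.79679654]
```

View pics/plate0.png

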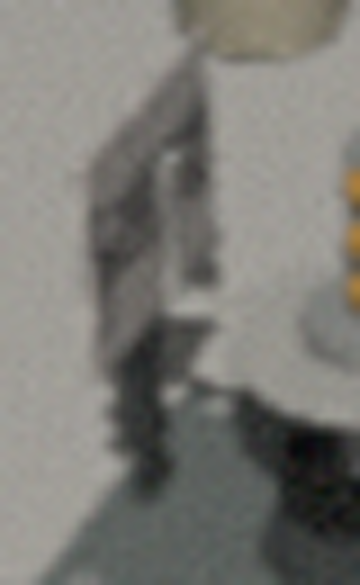

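View pics/plate2.png

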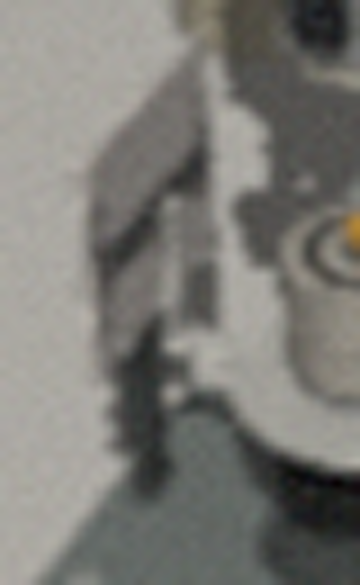

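```bash
python3 -m creep '[[-0.0004,0.0007,0.015,0,0,0,0.3],[-0.0004,0.0007,0.03,0,0,0,0.3],[-0.0004,0.0007,0.04,0,0,0,0.3],[-0.0004,0.0007,0.05,0,0,0,0.3],[-0.0004,0.0007,0.056,0,0,0,0.3],[-0.0004,0.0007,0.06,0,0,0,0.3],[-0.0004,0.0007,0.06,0,0,0,0.3]]' 60|grep -E "ee|wr"
python3 - <<'E'
from h import *
b=optics.camera("side");crop(b,(260,100,360,200),"g18.png",6)
E
```

```text
ee_pos: [0.5093, 0.0183, 0.1173]
wrist_force: [0.3, 1.1, 1.0]
```

View pics/g18.png

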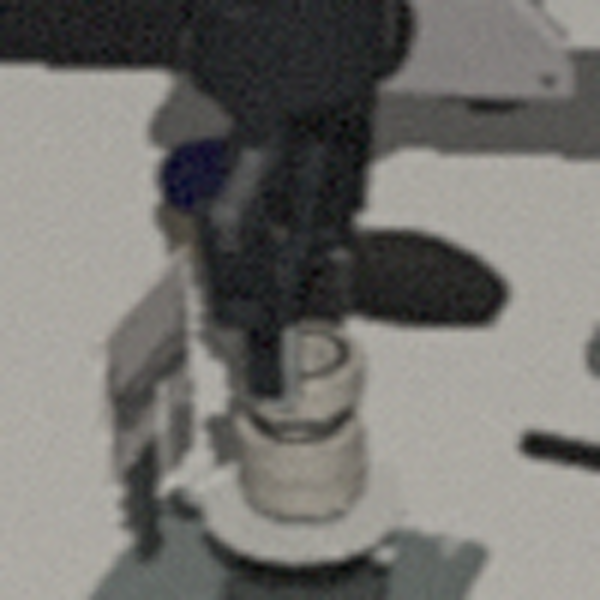

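Ring 3 sits over the nose, aligned with the stack (right edges ~365 both). Continue pressing.

```bash
python3 -m creep '[[0.0005,0,0.005,0,0,0,0.3],[0.0005,0,0.01,0,0,0,0.3],[0.0005,0,0.0115,0,0,0,0.3],[0.0005,0,0.0115,0,0,0,0.3]]' 60|grep -E "ee|wr"
```

```text
ee_pos: [0.5095, 0.0188, 0.1059]
wrist_force: [-0.3, 0.0, 0.4]
```

```bash
python3 -m creep '[[0,0,0.001,0,0,0,0.3],[0,0,0.002,0,0,0,0.3],[0,0,0.002,0,0,0,0.3]]' 60|grep -E "ee|wr"
```

```text
ee_pos: [0.5096, 0.0188, 0.1042]
wrist_force: [0.7, -0.4, 0.9]
```

```bash
python3 -m creep '[[0,0,0.001,0,0,0,0.3],[0,0,0.0015,0,0,0,0.3]]' 60|grep -E "ee|wr"
```

```text
ee_pos: [0.5097, 0.0188, 0.1031]
wrist_force: [-0.3, -0.5, 5.4]
```

```bash
python3 -m creep '[[0,0,0.001,0,0,0,0.3],[0,0,0.0015,0,0,0,0.3]]' 60|grep -E "ee|wr"
```

```text
ee_pos: [0.5098, 0.0188, 0.102]
wrist_force: [-1.9, -0.6, 8.8]
```

```bash
python3 -m creep '[[0,0,0.001,0,0,0,0.3],[0,0,0.001,0,0,0,0.3]]' 60|grep -E "ee|wr"
```

```text
ee_pos: [0.5098, 0.0188, 0.1009]
wrist_force: [-2.8, -0.5, 6.6]
```

```bash
python3 -m creep '[[0,0,0.001,0,0,0,0.3],[0,0,0.001,0,0,0,0.3]]' 60|grep -E "ee|wr"
```

```text
ee_pos: [0.5097, 0.0188, 0.0999]
wrist_force: [-1.9, 0.6, 6.4]
```

```bash
python3 -m creep '[[0,-0.0006,0.001,0,0,0,0.3],[0,-0.0006,0.002,0,0,0,0.3]]' 60|grep -E "ee|wr"
```

```text
ee_pos: [0.5093, 0.0189, 0.0979]
wrist_force: [-0.6, -0.9, 6.5]
```

```bash
python3 -m creep '[[0,0,0.001,0,0,0,0.3],[0,0,0.002,0,0,0,0.3]]' 60|grep -E "ee|wr"
```

```text
ee_pos: [0.5092, 0.0189, 0.0957]
wrist_force: [-1.0, -0.3, 5.7]
```

```bash
python3 -m creep '[[0,0,0.001,0,0,0,0.3],[0,0,0.002,0,0,0,0.3]]' 60|grep -E "time|ee|wr"
```

```text
time: 32.15
ee_pos: [0.5092, 0.0189, 0.0936]
wrist_force: [-1.0, -1.1, 7.1]
```

```bash
python3 -m creep '[[0,0,0.001,0,0,0,0.3],[0,0,0.001,0,0,0,0.3]]' 60|grep -E "ee|wr"
```

```text
ee_pos: [0.5092, 0.0189, 0.0923]
wrist_force: [1.1, -1.6, 3.1]
```

```bash
python3 -m creep '[[0,0,0.001,0,0,0,0.3],[0,0,0.001,0,0,0,0.3]]' 60|grep -E "ee|wr"
```

```text
ee_pos: [0.5091, 0.0189, 0.0912]
wrist_force: [-0.0, 0.1, 3.0]
```

```bash
python3 -m creep '[[0,0,0.001,0,0,0,0.3],[0,0,0.001,0,0,0,0.3]]' 60|grep -E "ee|wr"
```

```text
ee_pos: [0.5092, 0.0189, 0.0905]
wrist_force: [0.1, -1.7, 7.1]
```

```bash
python3 -m creep '[[0,0,0.001,0,0,0,0.3],[0,0,0.001,0,0,0,0.3]]' 60|grep -E "ee|wr"
```

```text
ee_pos: [0.5092, 0.0189, 0.09]
wrist_force: [-2.0, -1.0, 10.3]
```

```bash
python3 -m creep '[[0,0,0.0008,0,0,0,0.3],[0,0,0.0008,0,0,0,0.3]]' 60|grep -E "ee|wr"
```

```text
ee_pos: [0.5093, 0.0188, 0.0896]
wrist_force: [-3.0, -0.9, 14.0]
```

```bash
python3 -m creep '[[0,0,-0.008,0,0,0,0.3],[0,0,-0.014,0,0,0,0.3],[0,0,-0.017,0,0,0,0.3],[0,0,-0.017,0,0,0,0.3],[0,0,-0.017,0,0,0,0.6],[0,0,-0.017,0,0,0,1],[0,0,-0.017,0,0,0,1]]' 60|grep -E "time|ee|wr|op"
python3 -m creep '[[0,0,-0.03,0,0,0,1],[0,0,-0.07,0,0,0,1],[0,0,-0.11,0,0,0,1],[0,0,-0.12,0,0,0,1],[-0.04,0,-0.12,0,0,0,1],[-0.08,0,-0.12,0,0,0,1],[-0.12,0,-0.12,0,0,0,1],[-0.12,0,-0.12,0,0,0,1]]' 60|grep -E "time|ee|wr|op"
python3 - <<'E'
from h import *
b=optics.camera("side");crop(b,(260,120,360,210),"g19.png",7);cv2.imwrite("pics/s5.png",b[:,:,::-1])
a=optics.camera("top");crop(a,(330,130,430,235),"t19.png",5.5)
E
```

```text
time: 33.85
ee_pos: [0.5086, 0.0189, 0.105]
wrist_force: [-0.3, 0.5, 0.7]
opening: 0.0782
time: 34.65
ee_pos: [0.4838, -0.1019, 0.2248]
wrist_force: [-0.1, 0.8, 0.2]
opening: 0.0855
```

View pics/g19.png

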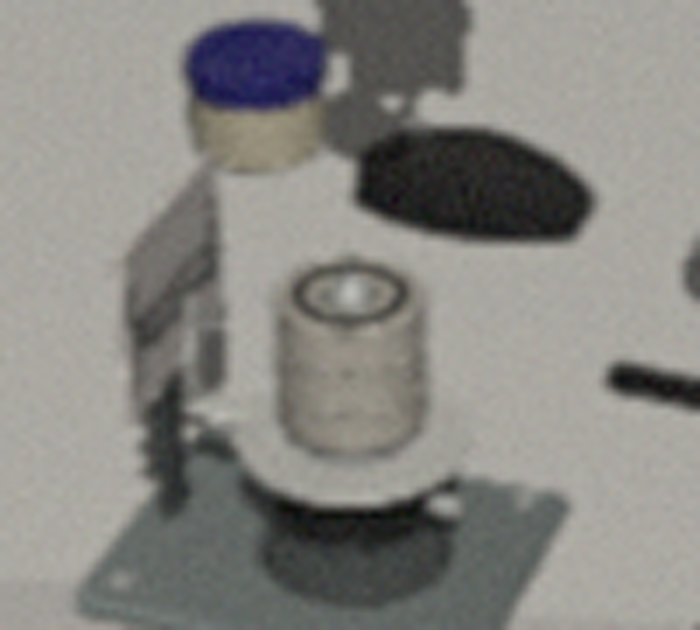

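View pics/s5.png

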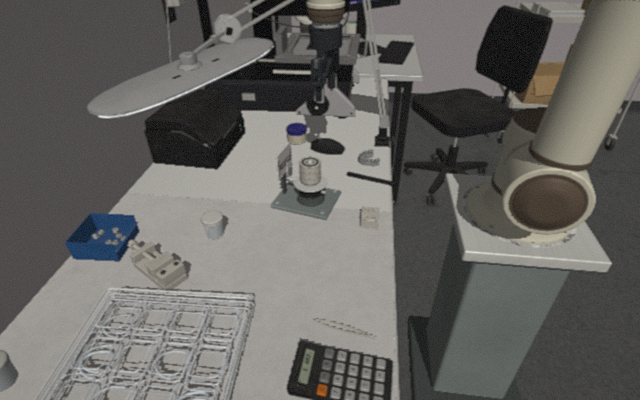

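View pics/t19.png

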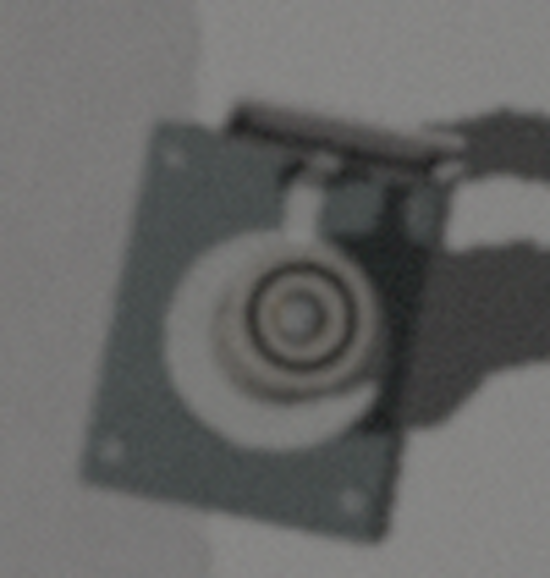

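Run:
```python
from h import *
b=cv2.imread("pics/s5.png")
g=cv2.GaussianBlur(cv2.resize(cv2.cvtColor(b,6)[152:172,296:324],None,fx=8,fy=8,interpolation=2),(0,0),3)
m=(g<100).astype(np.uint8);k,l,st,c=cv2.connectedComponentsWithStats(m)
for i in range(1,k):
    if st[i,4]>300:
        x,y,w,h,_=st[i];q=np.array([x+w/2,y+h/2])/8-.44+[296,152]
        cc,d=ray("side",*q);P=cc+(.019-cc[1])/d[1]*d;print(st[i],q,P,"pan abs",.093+.048-P[2],"sink from unloaded",.1294+.007-P[2])
print(tri((309.86,161.9),(384.7,187.5)))
```

```text
[180   0  44  13 406] [320.81   152.3725] [0.4819111 0.019     0.1431778] pan abs -0.002177796135116594 sink from unloaded -0.006777796135116615
[  46   46  133   72 2814] [309.6225 161.81  ] [0.50903492 0.019      0.11561449] pan abs 0.02538550980990184 sink from unloaded 0.02078550980990182
(array([0.5082877, 0.019098 , 0.1154473]), np.float64(0.0003233270691635819))
```

```bash
python3 -m creep '[[0,0,0,0,0,0,1],[0,0,0,0,0,0,1],[0,0,0,0,0,0,1],[0,0,0,0,0,0,1],[0,0,0,0,0,0,1]]'
python3 - <<'E'
from h import *
b=optics.camera("side");d=cv2.absdiff(b,cv2.imread("pics/s5.png")[:,:,::-1].copy())[145:205,270:350];print(d.mean(),d.max())
print(bot.job_done())
E
```

```text
time: 35.25
ee_pos: [0.485, -0.0983, 0.2254]
tcp_rot: [-180.0, 0.0, 78.5]
wrist_force: [0.1, 0.6, 0.9]
opening: 0.0853
2.7488888888888887 24
the job is handed in; nothing more can be done
None
```

I pressed all three rings onto the arbour, one at a time, and handed the job in at about 35 s. Every reported force was 16 N or less. After the last bit of travel the force rose about 8 N per mm, as it should with the ring against the buffer. The second and third rings seated within about 0.2 to 0.3 mm of the height the first one predicted.

**Stack and scale:** The last pictures show three rings stacked without gaps. The drilled block looks untouched, the gripper is clear of everything and the pan is still.

**Pan position:** It is sunk about 21 mm below its unloaded level, by the side camera. The absolute reading was less certain:
- **Raw reading:** the side camera alone gave 25.4 mm, just under the 26 mm line.
- **Corrected reading:** known points (the plate's top, the foot's corner, the held rings) appeared 1 to 2 pixels too low in that camera. Allowing for this gives about 22 mm, which is between the long lines.

**Why three rings:** With two rings on, the raw reading was about 18 mm, and about 14.5 mm once corrected. I judged two too few and added the third.

**Not checked directly:** I could not read the pointer against the plate lines at this image resolution.

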